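# Thickness scan on a coated panel, ending on the ring

### The arm

A 7-joint arm with a two-finger parallel gripper is mounted at the origin on the work surface. World frame = base frame: x ahead of the robot, y to its left, z up, the work surface at z = 0. Lengths are in m, angles in rad, forces in N, time in s.
With the tool pointing down it reaches from about 0.4 to 0.85 m from the base axis. Payload 4.5 kg.
Tool frame: the origin (TCP) lies midway between the tips of the shut fingers; the grasp point (between the pads) lies 19 mm behind it; x points along the fingers, y is the direction in which the jaws open and shut, and the axes are right-handed (so a half turn about x gives the same grasp; the last joint's range is limited). The gripper opens to 88 mm and grips with 3 to 60 N. Pads are 18 mm wide; open, the fingers measure 123 mm over their backs; the gripper's body (75 mm by 187 mm) begins 45 mm behind the grasp point.
Start: joints at [1.258, 0.689, -0.195, 1.565, 0.157, 0.902, -0.215], TCP at [0.212, -0.588, 0.239] pointing down, gripper open.
Joint ranges: [-3.01, 3.01], [-0.46, 2.08], [-1.47, 1.51], [0.13, 2.56], [-1, 4.14], [0.04, 2.09], [-2.66, 2.66]. Speed limits (rad/s): [2.57, 2.57, 3.14, 3.14, 3.14, 3.14, 3.14].

### API

Orientations are given as a unit quaternion [x, y, z, w].
In Python, from plant import r gives the robot as it stands.
- The arm moves only by the tool arm_command, never from a script. Its argument "plan" is a list of rows, each a list of 5 numbers: the finger opening in m, from 0 to 0.0881, then the shift along the tool's x, y, z in m, then the turn about the tool's x in rad. In form: [[grip, dx, dy, dz, roll], ...]. A call has 1 to 12 rows; each row shifts and turns the commanded pose from where the row before left it, along the tool's axes as they then stand; what a row does not reach is not made up. A row lasts 1/8 s, in which the tool goes at most 62.5 mm and 10.7 degrees, less where a joint would pass 70% of its speed; a pose out of reach is approached as far as the arm can. A call is refused whole if a number of a shift passes 0.0625 or a number of a turn 0.188, either way. A call with a gripper value outside its range is refused whole. The fingers move at their own pace and stop on an object; "force" is the grip in N (left out, the last holds). Time passes only in rows, so rows that do not move let the fingers close. It gives the time, the measured TCP pose, the force and the opening at its end, in the units of the state.
- r.get_state(): the state, without advancing time (a new reading comes with each control period).
- r.snapshot(name): name is "side" or "top" or "wrist"; returns (picture, depth): 480x640x3 uint8, red, green, blue; 480x640 float32, m along the optical axis (not along the pixel's ray), 0 where there is no reading.
- r.calibration(name): a dict with "fx", "fy", "cx", "cy" (pixels), "eye" and "orientation" of the camera in the world; the wrist camera has in their place "mount" (4x4, takes a point from camera to tool coordinates, whose origin is the TCP and whose axes are the tool frame's). Camera axes: x right, y down, z forward; pixel columns grow to the right and rows downward; lengths in m; the calibration is good to about 2 mm. A picture is of the moment at which its call begins: read the wrist's pose just before it. calibration takes no time and is no camera call.
- r.finish_job(): hands the job in, once; it reports no verdict.
The state is a dict: "clock": time; "q": joint angles; "qd": joint speeds; "joint_torque": joint torques, N m; "tool_pos": TCP position; "eef_rot": TCP orientation; "contact_force": force on the tool from outside, world axes, zero at the start; "moment": the same for the moment, N m; "opening": opening from 0.0 (shut) to 1.0 (fully open).
Only numpy, scipy, OpenCV 4.12 (cv2) and the standard library are available. Lean on these libraries where they do the work, as an engineer would, in place of code of your own. Each camera call takes 0.05 s, during which the arm holds its last target.

### The job

Lift the thickness probe by its orange grip out of the dock, set its brass tip on the yellow disc of the blue sloping panel and slide it along the white lane to the centre of the red ring, always square to the panel's face and lightly pressed, without lifting it off on the way. Finish holding it still there for the reading: tip on the centre of the ring, probe square to the panel and its sprung plunger pushed about half way in; do not let go or put it back. Only the tip may touch the panel, never hard, and leave the beakers and other things where they are.

Things in the scene. Friction and masses are not known exactly. Their poses are not given: they have to be found in the camera images.
- probe: Thickness probe, 0.19 kg, 135 mm long, upright in the dock, tip down. Origin: foot of the sprung-out tip, on the axis; z points up to the grip. Along z (mm): brass plunger 10 dia, rounded end, 0-16; steel barrel 22 dia, 16-70; black collar 40 dia, 70-78, its underside rests on the dock; orange grip, square bar 26 x 26, faces square to x and y, 78-130; black cap 18 dia to 135
- plunger (a joint): How far the brass plunger is pushed into the probe, m: 0 sprung out, 0.014 fully in (hard stop). Spring along the probe's axis: 1.4 N to start moving, plus 0.35 N per mm, so 3.9 N half way in and 6.3 N at the stop
- tip (a point): The foot of the brass plunger, on the probe's axis, moving with the plunger. Axes as the probe's
- dock: Grey dock, fixed: base 100 x 100 x 12 mm, four legs, top plate 64 x 64 mm with its top 90 mm above the table and a 24.5 mm hole in which the probe's barrel hangs (lift it straight up by more than 70 mm to come out). Origin under its centre, on the table. Dock and stand may have swapped sides of the table
- stand: Inclined stand, fixed to the table: dark steel base 140 x 200 x 12 mm with aluminium supports, carrying the blue panel. Origin under its centre, on the table
- panel: Blue panel 120 x 190 x 7 mm fixed on the stand, tilted 15 degrees, its face leaning towards the robot's side. Origin: centre of its top face, 60 mm above the table; z square out of the face, x up the slope, y level along its long side. White lane 24 mm wide, 150 mm long, printed along y through the centre. Steel clips 4 mm high, 50 mm long in x, lie at y = +-84 to +-94 mm
- start_mark (a point): Centre of the yellow disc (22 mm diameter, printed flat) on the white lane, at panel x = 0, y = -50 mm, on the face. Axes as the panel's
- spot (a point): Centre of the thin flat red ring (23 mm inside, 31 mm outside dia) on the white lane, on the face, 65 to 105 mm along the panel's y from the yellow disc. Axes as the panel's. The ring hangs by a flat strip from a stiff red index block (12 x 22 mm, 7 mm above the face) on the panel's rear edge (x = 51 to 63 mm); leave it as set
- beaker_a: Empty glass beaker, 70 mm diameter, 95 mm high, loose. Origin under its centre. Bystander
- beaker_b: Empty glass beaker, 70 mm diameter, 95 mm high, loose. Origin under its centre. Bystander
- jar: Small capped sample jar, 34 mm diameter, 55 mm high, loose. Origin under its centre. Bystander
- mouse: Black computer mouse, 100 x 58 x 31 mm, loose. Origin under its centre, long side along x. Bystander
- cup_a: Small white plastic sample cup, 32 mm diameter, 20 mm high, loose. Origin under its centre. Bystander
- cup_b: Small white plastic sample cup, 32 mm diameter, 20 mm high, loose. Origin under its centre. Bystander
- spatula: Laboratory spatula lying on the table, 170 mm long along its x, loose. Bystander
There are look-alikes about, which are no part of the job. There is more than one size of the probe; the job needs the middle-sized. What is shaped like the dock but pink is not meant.

How it is judged:
By the outcome, as a careful person would: the job done as asked, in the order asked, and still so for the second after the job is handed in, while the arm keeps its last pose, push and grip.
It also fails if it takes over 48 s, if anything falls off the work surface, if the arm or the gripper's body presses on something with over 40 N, if the wrist force passes 120 N, or if a joint passes its speed limit or range.

## Working session

There is one attempt and no reset: what is moved stays moved. The work goes in short steps, Python scripts to look and compute and a tool call to move; the robot and the scene stay as the last step left them, time stands still between calls to the robot, and variables do not carry over. Pictures are saved under pics/ and viewed, and the job is handed in when it is done.

Besides the shell and the picture viewer there is one more tool, called by a JSON object that holds its "api" and its "payload". arm_command: Moves the arm, as the interface text tells. Its arguments: {"type":"object","properties":{"plan":{"type":"array","items":{"type":"array","items":{"type":"number"}}},"force":{"type":"number"}},"required":["plan"]}

```bash
mkdir -p pics; ls; python3 - <<'E'
from plant import r
import cv2,json,numpy as np
s=r.get_state();print(s)
for n in ["side","top","wrist"]:
    p,d=r.snapshot(n);cv2.imwrite(f"pics/{n}0.png",p[:,:,::-1]);np.save(f"pics/{n}0.npy",d)
    print(n,r.calibration(n))
E
```

```text
pics
{'clock': 0.0, 'q': array([ 1.25781918,  0.69000037, -0.19448461,  1.56638198,  0.15732382,
        0.90249397, -0.21509289]), 'qd': array([ 0.00060599, -0.00102584, -0.00053179,  0.00077564, -0.00078044,
        0.00049198, -0.00045462]), 'joint_torque': array([ 1.25643392e-04, -5.27561080e+01, -1.26624338e+00, -1.53425914e+01,
       -5.25786274e-02,  6.72897921e-03,  1.81419678e-04]), 'tool_pos': array([ 0.21212709, -0.58720554,  0.23788896]), 'eef_rot': array([-0.69632324, -0.12266678,  0.69667395, -0.12137629]), 'contact_force': array([ 0.13961523, -0.59584228, -0.08022896]), 'moment': array([-0.02107475, -0.02842432, -0.00562755]), 'opening': 0.9988224151922267}
side {'fx': 509.66165484197944, 'fy': 509.66165484197944, 'cx': 320.3526967124017, 'cy': 242.49245152157584, 'eye': array([ 0.67694278, -1.10433624,  0.92371452]), 'orientation': array([ 0.89672991,  0.04261812, -0.02936781, -0.43954147])}
top {'fx': 503.5354929964055, 'fy': 503.5354929964055, 'cx': 308.97866801022565, 'cy': 244.1537952235817, 'eye': array([0.369024  , 0.0066847 , 1.20039636]), 'orientation': array([ 0.71306686, -0.69701334,  0.0597843 , -0.04619408])}
wrist {'fx': 400.5371825007227, 'fy': 400.5371825007227, 'cx': 318.2228993025853, 'cy': 238.4139742929217, 'mount': array([[ 6.96777353e-04, -3.13451496e-01,  9.49603956e-01,
        -1.47544097e-01],
       [ 9.99998958e-01,  1.41907028e-03, -2.65338959e-04,
        -1.25845650e-04],
       [-1.26438386e-03,  9.49603152e-01,  3.13452158e-01,
        -8.17472693e-02],
       [ 0.00000000e+00,  0.00000000e+00,  0.00000000e+00,
         1.00000000e+00]])}
```

View pics/side0.png

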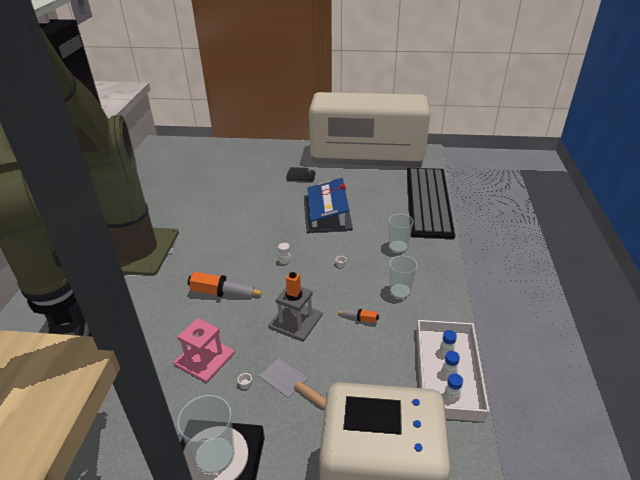

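View pics/top0.png

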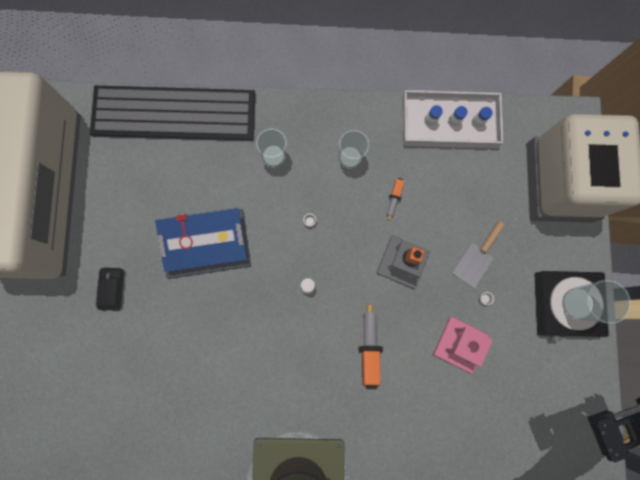

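View pics/wrist0.png

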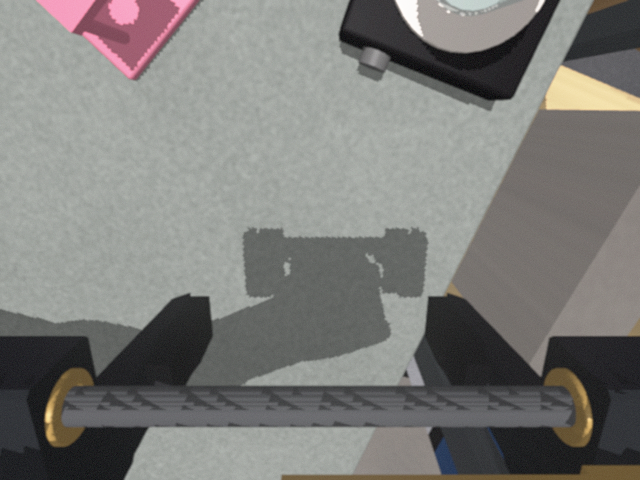

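Top view: the grey dock with the upright probe is around (410,258), the panel around (203,240) with the yellow disc at (223,237) and the ring at (187,242). The pink dock, the long probe and the small probe are decoys. Next I'll measure.

```bash
cat > h.py <<'E'
import numpy as np,cv2
from scipy.spatial.transform import Rotation as R
def cam(r,name,s=None):
    c=r.calibration(name)
    K=np.array([[c['fx'],0,c['cx']],[0,c['fy'],c['cy']],[0,0,1.]])
    if 'mount' in c:
        T=np.eye(4);T[:3,:3]=R.from_quat(s['eef_rot']).as_matrix();T[:3,3]=s['tool_pos']
        T=T@c['mount'];return K,T[:3,:3],T[:3,3]
    return K,R.from_quat(c['orientation']).as_matrix(),np.array(c['eye'])
def ray(C,u,v):
    K,Rm,e=C;d=Rm@np.linalg.inv(K)@np.array([u,v,1.]);return e,d
def onz(C,u,v,z):
    e,d=ray(C,u,v);return e+d*(z-e[2])/d[2]
def onplane(C,u,v,p,n):
    e,d=ray(C,u,v);return e+d*(np.dot(p-e,n)/np.dot(d,n))
def dep(C,u,v,D):
    e,d=ray(C,u,v);return e+d*D   # d has z=1 along optical axis
def tri(C1,a,C2,b):
    e1,d1=ray(C1,*a);e2,d2=ray(C2,*b)
    A=np.stack([d1,-d2],1);t=np.linalg.lstsq(A,e2-e1,rcond=None)[0]
    p=e1+d1*t[0];q=e2+d2*t[1];return (p+q)/2,np.linalg.norm(p-q)
def proj(C,p):
    K,Rm,e=C;x=K@(Rm.T@(np.asarray(p)-e));return x[:2]/x[2]
def hsv(im,lo,hi,roi=None):
    h=cv2.cvtColor(im,cv2.COLOR_RGB2HSV);m=cv2.inRange(h,np.array(lo),np.array(hi))
    if roi is not None:
        k=np.zeros_like(m);u0,v0,u1,v1=roi;k[v0:v1,u0:u1]=255;m&=k
    return m
def pts(C,m,D):
    v,u=np.nonzero((m>0)&(D>0));K,Rm,e=C
    d=D[v,u];x=np.stack([(u-K[0,2])/K[0,0]*d,(v-K[1,2])/K[1,1]*d,d],1);return x@Rm.T+e
E
python3 - <<'E'
from plant import r
from h import *
im={n:cv2.imread(f"pics/{n}0.png")[:,:,::-1].copy() for n in("side","top")}
D={n:np.load(f"pics/{n}0.npy") for n in im}
s=r.get_state();print(R.from_quat(s['eef_rot']).as_matrix())
Ct=cam(r,'top');Cs=cam(r,'side')
def cen(m):
    M=cv2.moments(m,True);return (M['m10']/M['m00'],M['m01']/M['m00']),M['m00']
# probe grip
for n,C,roi in(("top",Ct,(395,235,435,275)),("side",Cs,(280,265,306,300))):
    m=hsv(im[n],(4,150,90),(16,255,255),roi);P=pts(C,m,D[n]);print(n,'grip',cen(m),np.median(P,0),P.min(0),P.max(0))
# yellow
a={}
for n,C,roi in(("top",Ct,(150,200,250,280)),("side",Cs,(300,170,355,235))):
    m=hsv(im[n],(22,120,100),(33,255,255),roi);c,ar=cen(m);a[n]=c;P=pts(C,m,D[n]);print(n,'yellow',c,ar,np.median(P,0))
    m=hsv(im[n],(100,120,60),(125,255,255),roi);P=pts(C,m,D[n]);mu=np.median(P,0);
    g=np.ones(len(P),bool)
    for _ in range(5):
        mu=P[g].mean(0);n_=np.linalg.svd(P[g]-mu)[2][2];n_*=np.sign(n_[2]);g=abs((P-mu)@n_)<.004
    print('panel n',n_,np.degrees(np.arccos(n_[2])),mu,g.sum(),len(P),np.degrees(np.arctan2(n_[1],n_[0])))
print(tri(Ct,a['top'],Cs,a['side']))
for n,f,(u0,v0,u1,v1) in(("top",6,(140,195,260,290)),("side",8,(260,165,360,245)),("top",8,(370,220,450,295))):
    cv2.imwrite(f"pics/crop_{n}_{u0}.png",cv2.resize(im[n][v0:v1,u0:u1],None,fx=f,fy=f,interpolation=cv2.INTER_CUBIC)[:,:,::-1])
E
```

```text
[[-5.27483361e-04  3.39961049e-01 -9.40439369e-01]
 [ 1.18147502e-03 -9.40438632e-01 -3.39961445e-01]
 [-9.99999163e-01 -1.29042963e-03  9.44102428e-05]]
top grip ((414.4625, 255.2625), 80.0) [ 0.50761571 -0.23269263  0.15091129] [ 0.49734474 -0.25146033  0.14317588] [ 0.52507752 -0.22383401  0.15700613]
side grip ((293.1111111111111, 285.2183908045977), 261.0) [ 0.51469956 -0.25112645  0.1308839 ] [ 0.49774106 -0.258904    0.09717415] [ 0.52741837 -0.22865448  0.15441687]
top yellow (222.3265306122449, 236.42857142857142) 49.0 [0.55466526 0.18522455 0.06161323]
panel n [-0.25459953 -0.04642817  0.96593142] 14.99876218947889 [0.5440636  0.23182457 0.06006504] 2660 2854 -169.66523602061216
side yellow (328.0, 206.0) 21.0 [0.55458678 0.18543078 0.06156769]
panel n [-0.25562433 -0.04508461  0.96572438] 15.044530386288406 [0.54647388 0.22371097 0.06032403] 875 938 -169.9975787782102
(array([0.5545183 , 0.18489382, 0.06188565]), np.float64(0.00024422271280313937))
```

```bash
python3 -c "
import cv2,numpy as np
a=cv2.imread('pics/crop_top_140.png');b=cv2.imread('pics/crop_side_260.png');c=cv2.imread('pics/crop_top_370.png')
f=lambda x:cv2.resize(x,(400,300))
o=np.zeros((600,800,3),np.uint8);o[:300,:400]=f(a);o[:300,400:]=f(b);o[300:,:400]=f(c);cv2.imwrite('pics/m1.png',o)"
```

```text
(no output)
```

View pics/m1.png

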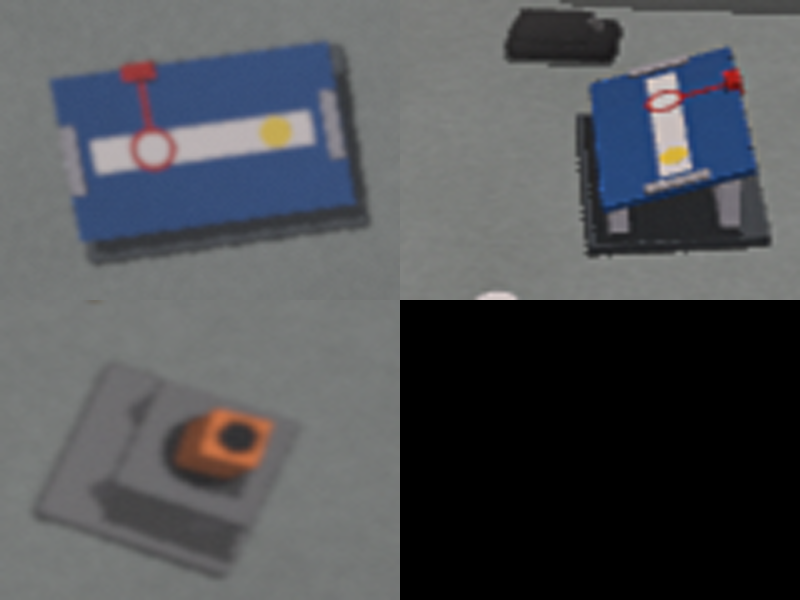

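Panel normal found (15.0° tilt, downhill azimuth about -170°); the start mark is at about (0.5545, 0.185, 0.062), where both views agree. I'll move above the docked probe, raised first, and look with the wrist camera.

{"api": "arm_command", "payload": {"plan": [[0.088, -0.05, 0, 0, 0], [0.088, -0.02, -0.02, -0.036, 0], [0.088, 0, -0.02, -0.036, 0], [0.088, 0, -0.02, -0.036, 0], [0.088, 0, -0.02, -0.036, 0], [0.088, 0, -0.02, -0.036, 0], [0.088, 0, -0.02, -0.036, 0], [0.088, 0, -0.02, -0.036, 0], [0.088, 0, -0.02, -0.036, 0], [0.088, 0, -0.02, -0.036, 0], [0.088, 0, -0.02, -0.036, 0], [0.088, 0, -0.02, -0.036, 0]]}}

```text
clock: 1.65
tool_pos: [0.5107, -0.2452, 0.3085]
eef_rot: [-0.696, -0.122, 0.697, -0.122]
contact_force: [-0.1, -0.5, -0.4]
opening: 1.0
```

```bash
python3 - <<'E'
from plant import r
from h import *
s=r.get_state();print(s['clock'],s['tool_pos'],s['q']);p,d=r.snapshot('wrist')
cv2.imwrite('pics/w1.png',p[:,:,::-1]);np.save('pics/w1.npy',d)
import pickle;pickle.dump(s,open('pics/w1.pkl','wb'))
E
```

```text
1.65 [ 0.5106512  -0.24518193  0.30849639] [ 0.49627152  0.53245381 -0.21421049  1.65298951  0.13131725  0.97078709
 -0.9874437 ]
```

View pics/w1.png

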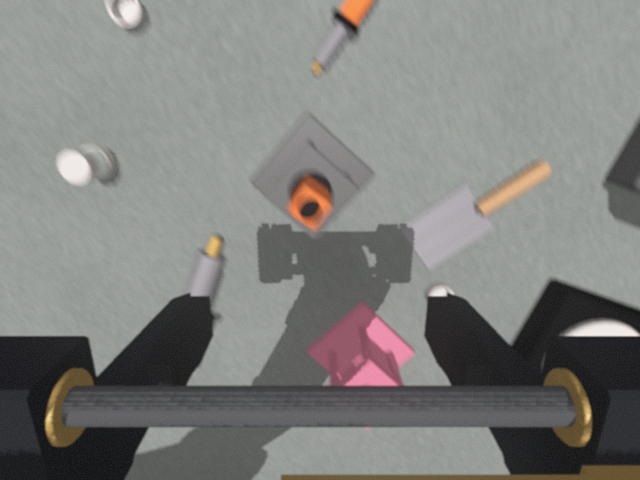

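The wrist view shows the docked probe's grip at (310,203), with the pink dock well clear below it. Next I'll get its centre and yaw.

```bash
python3 - <<'E'
from plant import r
from h import *
import pickle
s=pickle.load(open('pics/w1.pkl','rb'));C=cam(r,'wrist',s)
im=cv2.imread('pics/w1.png')[:,:,::-1].copy();D=np.load('pics/w1.npy')
m=hsv(im,(3,120,60),(18,255,255),(270,160,350,245))
P=pts(C,m,D);print(len(P),P.min(0),P.max(0))
zt=np.percentile(P[:,2],95);T=P[P[:,2]>zt-.004];print(zt,len(T))
rc=cv2.minAreaRect((T[:,:2]*1000).astype(np.float32));print('top rect',rc)
Tm=R.from_quat(s['eef_rot']).as_matrix();print('tool y az',np.degrees(np.arctan2(Tm[1,1],Tm[0,1])))
# side-face normals via depth gradients: PCA of lower points
L=P[P[:,2]<zt-.006];rc=cv2.minAreaRect((P[:,:2]*1000).astype(np.float32));print('all rect',rc)
# cap ray
mb=hsv(im,(0,0,0),(180,255,45),(295,195,328,222));M=cv2.moments(mb,True);c=(M['m10']/M['m00'],M['m01']/M['m00']);print('cap',c,M['m00'],onz(C,*c,.155))
# dock plate
e=cv2.resize(im[150:260,240:390],None,fx=5,fy=5,interpolation=cv2.INTER_CUBIC);cv2.imwrite('pics/w1c.png',e[:,:,::-1])
E
```

```text
1290 [ 0.48982395 -0.25126545  0.08972713] [ 0.52894428 -0.22045131  0.15822316]
0.15699931256255023 219
top rect ((512.7467041015625, -238.2994384765625), (17.97042465209961, 22.00662612915039), 77.14561462402344)
tool y az -70.12628834399054
all rect ((507.9072265625, -233.54063415527344), (27.75922393798828, 39.709651947021484), 75.1382064819336)Traceback (most recent call last):
  File "<stdin>", line 14, in <module>
ZeroDivisionError: float division by zero
```

```bash
python3 - <<'E'
from h import *
im=cv2.imread('pics/w1.png')
e=cv2.resize(im[160:240,270:350],None,fx=7,fy=7,interpolation=cv2.INTER_CUBIC);cv2.imwrite('pics/w1c.png',e)
E
```

```text
(no output)
```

View pics/w1c.png

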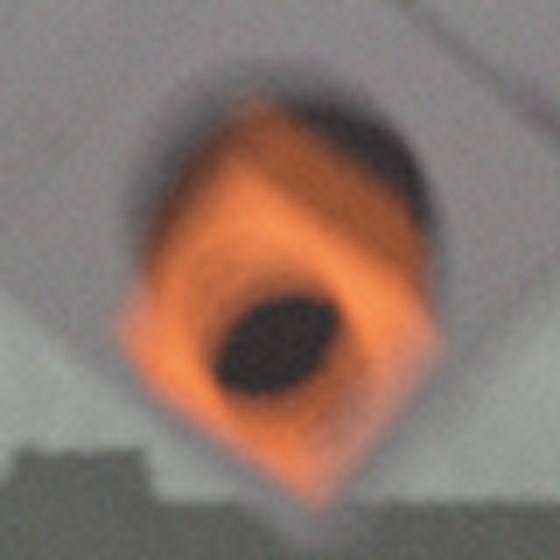

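```bash
python3 - <<'E'
from plant import r
from h import *
import pickle
s=pickle.load(open('pics/w1.pkl','rb'));C=cam(r,'wrist',s)
c=np.array([(120,325),(320,505),(438,335),(245,180)])
f=lambda u,v:(270+(u+.5)/7-.5,160+(v+.5)/7-.5)
P=np.array([onz(C,*f(*x),.150) for x in c]);print(P.mean(0))
for i in range(4):
    d=P[(i+1)%4]-P[i];print(np.linalg.norm(d),np.degrees(np.arctan2(d[1],d[0])))
print(onz(C,*f(280,343),.155))
print(R.from_quat(s['eef_rot']).as_matrix().T@(np.append(P.mean(0)[:2],.107)-s['tool_pos']))
E
```

```text
[ 0.51386514 -0.23663803  0.15      ]
0.030734452435748766 -113.41829223951564
0.023970631192994953 -13.671985740053389
0.027694489060240395 70.68946180719507
0.021661539801363344 159.086792867474
[ 0.51446856 -0.23640121  0.155     ]
[ 0.20149469 -0.0069004  -0.00603285]
```

{"api": "arm_command", "payload": {"plan": [[0.088, 0.02, -0.0069, -0.006, 0], [0.088, 0.03, 0, 0, 0.171], [0.088, 0.03, 0, 0, 0.171], [0.088, 0.02, 0, 0, 0.171], [0.088, 0, 0, 0, 0.171], [0.088, 0, 0, 0, 0]]}}

```text
clock: 2.45
tool_pos: [0.5132, -0.2377, 0.2083]
eef_rot: [-0.697, 0.118, 0.698, 0.118]
contact_force: [0.1, 0.5, 0.0]
opening: 0.999
```

```bash
python3 - <<'E'
from plant import r
from h import *
s=r.get_state();print(s['clock'],s['tool_pos'],s['q']);p,d=r.snapshot('wrist')
cv2.imwrite('pics/w2.png',p[:,:,::-1]);np.save('pics/w2.npy',d)
import pickle;pickle.dump(s,open('pics/w2.pkl','wb'))
C=cam(r,'wrist',s);print(proj(C,(.514,-.2365,.15)))
e=cv2.resize(p[170:300,250:390],None,fx=5,fy=5,interpolation=cv2.INTER_CUBIC);cv2.imwrite('pics/w2c.png',e[:600,:,::-1])
E
```

```text
2.45 [ 0.51315745 -0.23768363  0.20832078] [ 0.35360596  0.64721721 -0.00282997  1.78640011  0.00348376  0.70885988
 -1.55731143]
[315.93497132 261.01741431]
```

View pics/w2c.png

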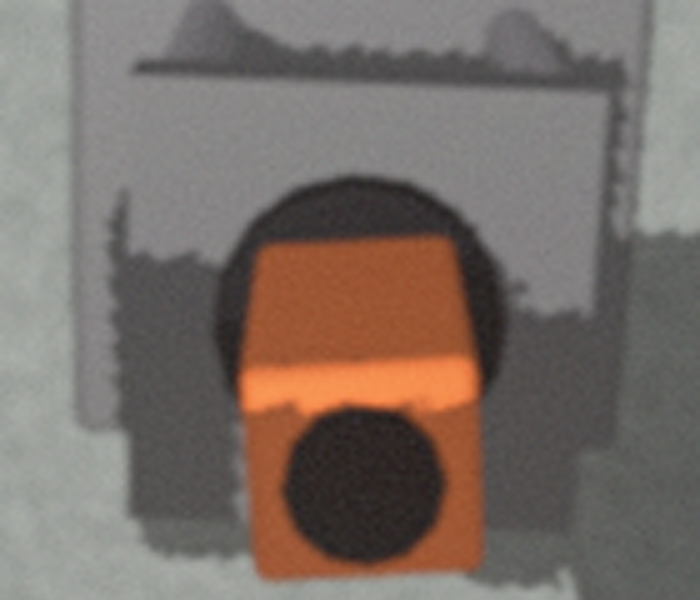

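```bash
python3 - <<'E'
from plant import r
from h import *
import pickle
s=pickle.load(open('pics/w2.pkl','rb'));C=cam(r,'wrist',s);Tm=R.from_quat(s['eef_rot']).as_matrix()
c=np.array([(241,372),(478,357),(484,570),(258,578)])
f=lambda u,v:(250+(u+.5)/5-.5,170+(v+.5)/5-.5)
P=np.array([onz(C,*f(*x),.150) for x in c]);Q=(P-s['tool_pos'])@Tm;print(Q.round(4),Q.mean(0))
for i in range(4):
    d=Q[(i+1)%4]-Q[i];print(np.linalg.norm(d),np.degrees(np.arctan2(d[2],d[1])))
print((onz(C,*f(363,484),.155)-s['tool_pos'])@Tm, s['eef_rot'],Tm[:,0])
E
```

```text
[[ 0.0583 -0.0113 -0.0104]
 [ 0.0583  0.0145 -0.0121]
 [ 0.0583  0.0157  0.0132]
 [ 0.0583 -0.0097  0.0142]] [0.05832313 0.00228396 0.00120202]
0.02579856422387045 -3.9062212440444006
0.025322050606678116 87.18631843853123
0.025450640029620136 177.69969548246274
0.02460451337343408 -93.61536653745625
[0.05332251 0.00199119 0.00068885] [-0.69685565  0.11810134  0.6975397   0.11782467] [-1.01910897e-03 -2.24405116e-04 -9.99999456e-01]
```

Grip faces are about 3° off the jaws and the centre is about 2 mm off in y. I'll correct both and descend to grasp.

{"api": "arm_command", "payload": {"plan": [[0.06, 0, 0.0021, 0.001, -0.052], [0.06, 0.03, 0, 0, 0], [0.06, 0.03, 0, 0, 0], [0.06, 0.03, 0, 0, 0], [0.06, 0.011, 0, 0, 0], [0.06, 0, 0, 0, 0]], "force": 12}}

```text
clock: 3.25
tool_pos: [0.5117, -0.2394, 0.1077]
eef_rot: [-0.7, 0.1, 0.7, 0.1]
contact_force: [-0.1, -0.1, -0.5]
opening: 0.68
```

{"api": "arm_command", "payload": {"plan": [[0.03, 0, 0, 0, 0], [0.015, 0, 0, 0, 0], [0.015, 0, 0, 0, 0], [0.015, 0, 0, 0, 0]], "force": 12}}

```text
clock: 3.75
tool_pos: [0.512, -0.2395, 0.1082]
eef_rot: [0.7, -0.101, -0.7, -0.1]
contact_force: [-0.6, -0.1, 2.1]
opening: 0.293
```

```bash
cat > look.py <<'E'
import sys,pickle
from plant import r
from h import *
n,cams=sys.argv[1],sys.argv[2].split(',')
s=r.get_state();print(s['clock'],s['tool_pos'],s['contact_force'],s['moment'],s['opening'])
for c in cams:
    s=r.get_state();p,d=r.snapshot(c);cv2.imwrite(f'pics/{n}_{c}.png',p[:,:,::-1]);np.save(f'pics/{n}_{c}.npy',d)
    pickle.dump(s,open(f'pics/{n}_{c}.pkl','wb'))
E
python3 look.py g1 wrist
```

```text
3.75 [ 0.51198477 -0.23954817  0.10815615] [-0.61253113 -0.1128215   2.05912975] [ 0.11487617  0.05414282 -0.02430132] 0.2928448434312681
```

View pics/g1_wrist.png

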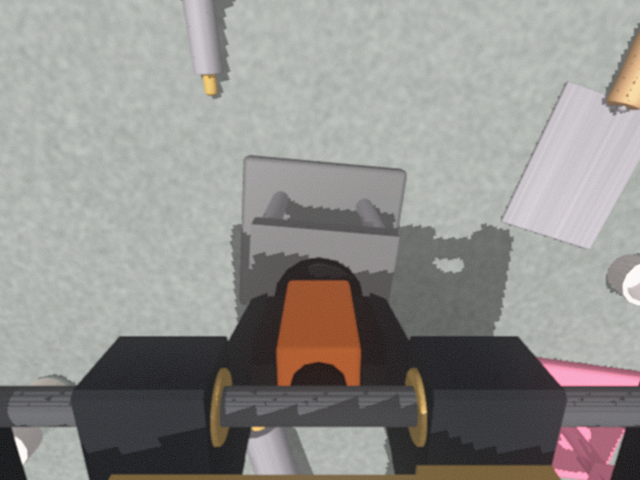

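Gripped at 25.8 mm opening. Lifting about 48 mm, so that only the barrel's end stays in the hole; the dock rim can then swivel the probe 15° between the pads (the tool itself can't tilt).

{"api": "arm_command", "payload": {"plan": [[0.015, 0, 0, 0, 0], [0.015, -0.008, 0, 0, 0], [0.015, -0.01, 0, 0, 0], [0.015, -0.01, 0, 0, 0], [0.015, -0.01, 0, 0, 0], [0.015, -0.01, 0, 0, 0], [0.015, 0, 0, 0, 0]], "force": 25}}

```text
clock: 4.68
tool_pos: [0.5123, -0.2397, 0.1567]
eef_rot: [0.701, -0.101, -0.699, -0.1]
contact_force: [-0.6, 0.1, -2.0]
opening: 0.29
```

```bash
python3 look.py g2 wrist,side
```

```text
4.675 [ 0.5123291  -0.23968187  0.15669985] [-0.55427941  0.14786803 -2.03806813] [0.02054355 0.0007437  0.05032899] 0.2901344570305821
```

View pics/g2_wrist.png

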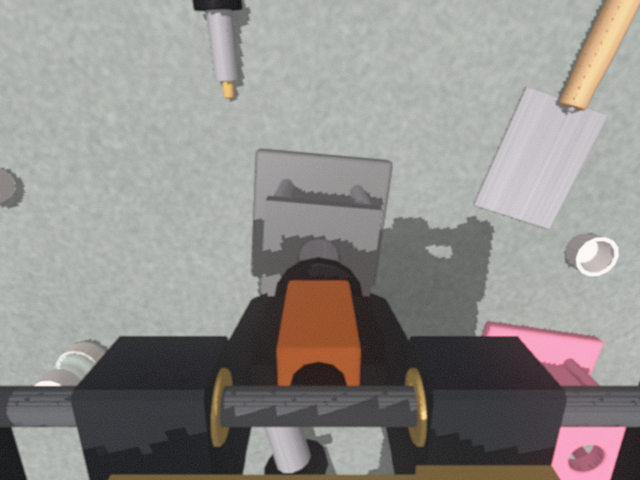

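View pics/g2_side.png

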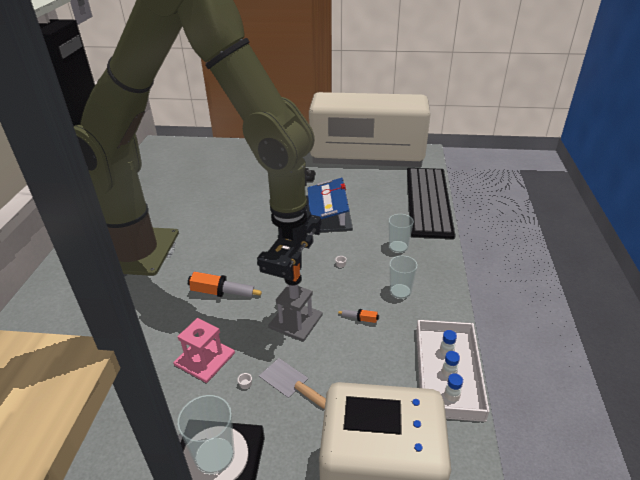

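{"api": "arm_command", "payload": {"plan": [[0.015, 0.002, 0, 0, 0], [0.015, 0.001, 0, 0.004, 0], [0.015, 0, 0, 0.004, 0], [0.015, 0, 0, 0.004, 0], [0.015, 0, 0, 0.004, 0], [0.015, 0, 0, 0.004, 0], [0.015, 0, 0, 0.004, 0], [0.015, 0, 0, 0, 0]], "force": 8}}

```text
clock: 5.78
tool_pos: [0.488, -0.2325, 0.1526]
eef_rot: [-0.699, 0.1, 0.7, 0.101]
contact_force: [1.1, 0.5, -1.7]
opening: 0.295
```

```bash
python3 look.py g3 wrist,side
```

```text
5.775 [ 0.48797463 -0.23246247  0.15259997] [ 1.12340704  0.52173932 -1.71677702] [-0.05171826 -0.17879259  0.02150461] 0.29511716758119366
```

View pics/g3_wrist.png

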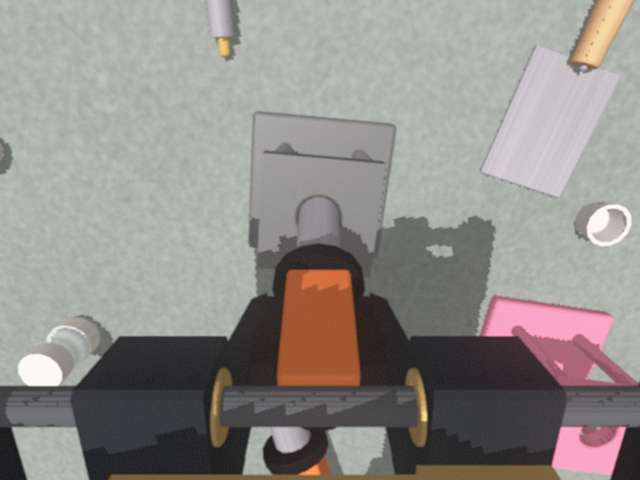

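It swivelled. I'll firm the grip, draw the probe out (partly along its axis) and measure the tilt.

{"api": "arm_command", "payload": {"plan": [[0.015, 0, 0, 0, 0], [0.015, -0.01, 0, 0.0025, 0], [0.015, -0.02, 0, 0.005, 0], [0.015, -0.03, 0, 0, 0], [0.015, -0.03, 0, 0, 0], [0.015, -0.02, 0, 0, 0], [0.015, 0, 0, 0, 0]], "force": 45}}

```text
clock: 6.75
tool_pos: [0.482, -0.2309, 0.2644]
eef_rot: [0.701, -0.101, -0.699, -0.1]
contact_force: [-0.1, 0.6, -1.6]
opening: 0.295
```

```bash
python3 look.py g4 wrist,side,top; python3 - <<'E'
import cv2
a=cv2.imread('pics/g4_side.png')[210:350,230:350]
cv2.imwrite('pics/g4c.png',cv2.resize(a,None,fx=4,fy=4,interpolation=cv2.INTER_CUBIC))
a=cv2.imread('pics/g4_wrist.png')[180:400,220:420]
cv2.imwrite('pics/g4w.png',cv2.resize(a,None,fx=2.7,fy=2.7,interpolation=cv2.INTER_CUBIC))
E
```

```text
6.75 [ 0.4819944  -0.23086057  0.26440893] [-0.08320066  0.64404941 -1.60283717] [0.09035708 0.01240122 0.06913984] 0.29459713678994887
```

View pics/g4w.png

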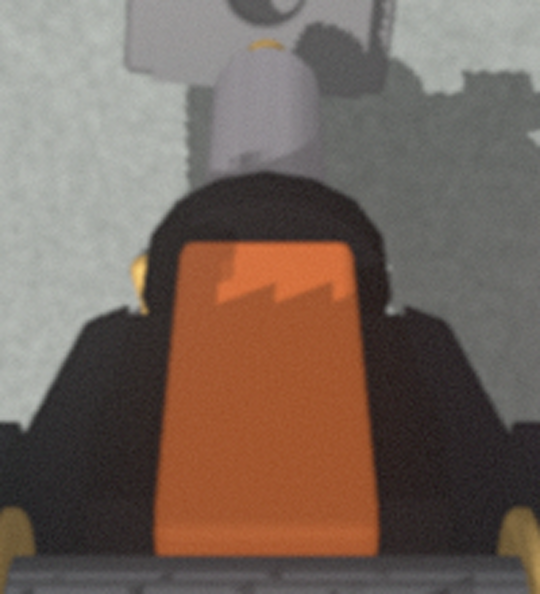

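View pics/g4c.png

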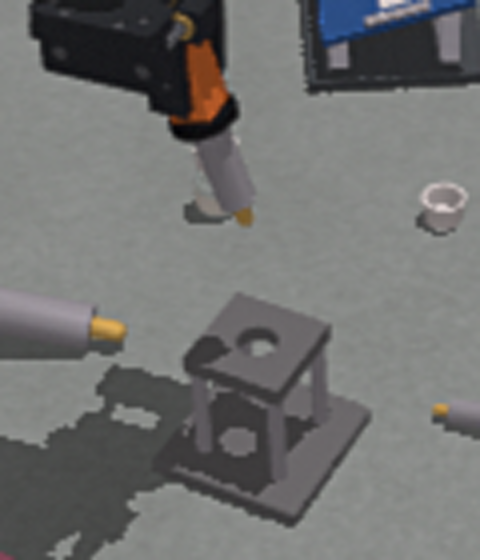

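```bash
python3 - <<'E'
from plant import r
from h import *
import pickle
from scipy.optimize import least_squares
s=pickle.load(open('pics/g4_wrist.pkl','rb'));C=cam(r,'wrist',s);Tm=R.from_quat(s['eef_rot']).as_matrix()
def world(lat,z,p):
    th,a,c=p # axis dir (tool): up along probe z
    up=np.array([-np.cos(th),0,np.sin(th)]);lx=np.array([np.sin(th),0,np.cos(th)]) # lx lateral (+z side)
    g=np.array([-.019,0,c]);return s['tool_pos']+Tm@(g+up*(z-a)+lx*lat)
f=lambda v:180+(v+.5)/2.7-.5
obs=[(-.013,.078,f(242)),(-.013,.130,f(522)),(-.003,.001,f(41)),(-.020,.070,f(173)),(-.011,.016,f(50))]
def res(p):return [proj(C,world(l,z,p))[1]-v for l,z,v in obs]
for sub in(range(5),[0,1,2,4],[0,1,2],[0,2,3,4]):
    o=[obs[i] for i in sub]
    q=least_squares(lambda p:[proj(C,world(l,z,p))[1]-v for l,z,v in o]+[(p[1]-.107)/.002,p[2]/.002],[.26,.107,0])
    print(list(sub),np.degrees(q.x[0]),q.x[1:],np.round(q.fun,2))
p=q.x
tp=(220+266.5/2.7-.5,f(42));Cs=cam(r,'side')
w,e=tri(C,tp,Cs,(230+247/4-.5,210+222/4-.5));t=Tm.T@(w-s['tool_pos']);print('tip tool',t,'miss',e)
print('angle from grasp',np.degrees(np.arctan2(-t[2],t[0]+.019)),np.hypot(t[2],t[0]+.019))
E
```

```text
[0, 1, 2, 3, 4] 17.042408001990033 [0.10881602 0.00344862] [-1.93  1.46  2.05 -1.32 -0.55  0.91  1.72]
[0, 1, 2, 4] 16.857903616101957 [0.10806294 0.00266215] [-2.42  1.14  1.87 -0.84  0.53  1.33]
[0, 1, 2] 17.044221408686397 [0.10805633 0.00258664] [-2.69  1.21  1.24  0.53  1.29]
[0, 2, 3, 4] 17.641456332244093 [0.10570095 0.0022762 ] [-0.06  1.09 -0.01 -1.23 -0.65  1.14]
tip tool [ 0.08260694  0.00010156 -0.03100729] miss 0.002329639761201554
angle from grasp 16.970562895895952 0.10623287196247123
```

```bash
python3 - <<'E'
import cv2,numpy as np
o=[]
for n in('g1','g2','g3','g4'):
    a=cv2.imread(f'pics/{n}_wrist.png')[180:400,270:370];o.append(cv2.resize(a,(200,440),interpolation=cv2.INTER_CUBIC))
cv2.imwrite('pics/cmp.png',np.hstack(o))
for n in('g1','g2','g3','g4'):
    g=cv2.imread(f'pics/{n}_wrist.png')[:,300:338].astype(float).mean(1)  # rows profile
    d=np.abs(np.diff(g,axis=0)).sum(1)
    k=[i for i in range(185,390) if d[i]>12 and d[i]==d[max(0,i-3):i+4].max()]
    print(n,[(i+.5,round(d[i])) for i in k])
E
```

```text
g1 [(206.5, 43), (229.5, 52), (258.5, 74), (279.5, 69), (362.5, 54), (385.5, 40)]
g2 [(192.5, 44), (204.5, 55), (236.5, 35), (258.5, 51), (279.5, 68), (362.5, 51), (385.5, 40)]
g3 [(194.5, 23), (244.5, 59), (269.5, 93), (286.5, 14), (385.5, 64)]
g4 [(189.5, 16), (236.5, 14), (244.5, 58), (269.5, 94), (287.5, 13), (385.5, 62)]
```

View pics/cmp.png

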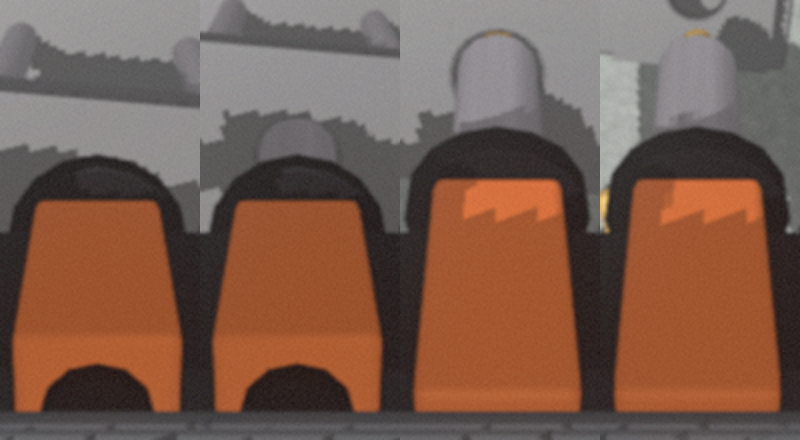

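```bash
python3 - <<'E'
from plant import r
from h import *
import pickle
from scipy.optimize import least_squares
c=r.calibration('wrist');K=np.array([[c['fx'],0,c['cx']],[0,c['fy'],c['cy']],[0,0,1.]]);M=np.array(c['mount'])
C=(K,M[:3,:3],M[:3,3])
def pt(lat,z,th,a,cc):
    up=np.array([-np.cos(th),0,np.sin(th)]);lx=np.array([np.sin(th),0,np.cos(th)])
    return np.array([-.019,0,cc])+up*(z-a)+lx*lat
o1=[(-.020,.078,258.),(-.013,.078,279.7),(-.013,.130,346.8)]
o1b=[(-.02,.07,258.)]
o4=[(-.020,.070,244.),(-.013,.078,269.7),(-.013,.130,374),(-.003,.001,195.2),(-.011,.016,198.4)]
for z in (.078,.07): print(proj(C,pt(-.02,z,0,.107,0)),proj(C,pt(-.02,z,.27,.107,0)))
def f(p,th1=0):
    th4,a1,c1,a4,c4,dv=p
    e=[proj(C,pt(l,z,th1,a1,c1))[1]+dv-v for l,z,v in o1]+[proj(C,pt(l,z,th4,a4,c4))[1]+dv-v for l,z,v in o4]
    return e+[(a1-.1072)/.0015,c1/.003,(a4-a1)/.0015,(c4-c1)/.001,dv/4]
q=least_squares(f,[.27,.107,0,.107,0,0]);print(np.degrees(q.x[0]),q.x[1:],np.round(q.fun,2))
J=q.jac;print('sd',np.degrees(np.sqrt(np.linalg.inv(J.T@J)[0,0])))
E
```

```text
[318.5884341 259.9800277] [318.61629035 249.49315485]
[318.58759197 253.35412451] [318.62225276 238.40935019]
16.60385407955405 [ 0.10724875  0.00154733  0.10733603  0.00303397 -1.3999092 ] [ 3.77 -2.75 -0.38 -1.48 -2.09  1.44  2.07 -0.49  0.03  0.52  0.06  1.49
 -0.35]
sd 0.47287776190301983
```

```bash
python3 - <<'E'
from plant import r
from h import *
c=r.calibration('wrist');K=np.array([[c['fx'],0,c['cx']],[0,c['fy'],c['cy']],[0,0,1.]]);M=np.array(c['mount'])
C=(K,M[:3,:3],M[:3,3])
for n,v0,v1 in(('g1',283,343),('g2',283,343),('g3',274,368),('g4',274,368)):
    D=np.load(f'pics/{n}_wrist.npy');m=np.zeros((480,640),np.uint8);m[v0:v1,290:350]=255
    P=pts(C,m,D);mu=P.mean(0)
    g=np.ones(len(P),bool)
    for _ in range(4):
        mu=P[g].mean(0);nn=np.linalg.svd(P[g]-mu)[2][2];nn*=-np.sign(nn[2]);g=abs((P-mu)@nn)<.004
    print(n,g.sum(),len(P),mu.round(4),nn.round(4),'tilt',np.degrees(np.arctan2(nn[0],-nn[2])),'yaw',np.degrees(np.arctan2(nn[1],-nn[2])),'rms',np.std((P[g]-mu)@nn))
    # barrel
D=np.load('pics/g4_wrist.npy')
m=np.zeros((480,640),np.uint8);m[206:238,313:324]=255
P=pts(C,m,D);vs=np.nonzero(m)[0]
for r0 in range(206,238,6):
    k=np.zeros_like(m);k[r0:r0+6,313:324]=255;print(np.median(pts(C,k,D),0).round(4))
E
```

```text
g1 3590 3590 [-0.0201  0.0003 -0.0123] [ 2.3e-03  1.0e-04 -1.0e+00] tilt 0.13281675415267952 yaw 0.003729549670728199 rms 0.0003127699749537684
g2 3592 3592 [-0.0201  0.0003 -0.0123] [ 2.5e-03 -6.0e-04 -1.0e+00] tilt 0.1416822102839011 yaw -0.032595524670707254 rms 0.00031568584010404916
g3 5618 5618 [-0.0226  0.0003 -0.0107] [-0.2976 -0.0014 -0.9547] tilt -17.31637559054951 yaw -0.08203725063687639 rms 0.00047428236180805717
g4 5613 5613 [-0.0226  0.0003 -0.0107] [-0.2974 -0.0013 -0.9548] tilt -17.299172275889926 yaw -0.07513326373320806 rms 0.00046928963444359045
[ 0.0526 -0.0003 -0.0317]
[ 0.0471 -0.0003 -0.03  ]
[ 0.0416 -0.0003 -0.0284]
[ 0.0367 -0.0003 -0.0267]
[ 0.0318 -0.0003 -0.0253]
[ 0.0269 -0.0003 -0.0239]
```

Depth-plane fits on the grip face give tilt 17.3° (0.1° when docked, so the method is sound). I want 15.0°, so I'll put it back in the hole and ease it back.

{"api": "arm_command", "payload": {"plan": [[0.015, 0.02, 0, 0, 0], [0.015, 0.03, 0, 0, 0], [0.015, 0.03, 0, 0, 0], [0.015, 0.02, 0, -0.005, 0], [0.015, 0.01, 0, -0.0025, 0], [0.015, 0, 0, 0, 0]], "force": 45}}

```text
clock: 7.65
tool_pos: [0.489, -0.2327, 0.1518]
eef_rot: [-0.7, 0.1, 0.7, 0.1]
contact_force: [1.4, -0.9, -2.1]
opening: 0.29
```

{"api": "arm_command", "payload": {"plan": [[0.015, 0, 0, 0, 0], [0.015, 0, 0, -0.0015, 0], [0.015, 0, 0, -0.0015, 0], [0.015, 0, 0, -0.0014, 0], [0.015, 0, 0, 0, 0]], "force": 8}}

```text
clock: 8.28
tool_pos: [0.4921, -0.2337, 0.1526]
eef_rot: [-0.699, 0.1, 0.701, 0.101]
contact_force: [-2.5, -0.0, 0.4]
opening: 0.295
```

```bash
cat > tilt.py <<'E'
import sys
from plant import r
from h import *
def tilt(n,v0=276,v1=360):
    c=r.calibration('wrist');K=np.array([[c['fx'],0,c['cx']],[0,c['fy'],c['cy']],[0,0,1.]]);M=np.array(c['mount'])
    C=(K,M[:3,:3],M[:3,3])
    D=np.load(f'pics/{n}_wrist.npy');m=np.zeros((480,640),np.uint8);m[v0:v1,290:350]=255
    P=pts(C,m,D);g=np.ones(len(P),bool)
    for _ in range(4):
        mu=P[g].mean(0);nn=np.linalg.svd(P[g]-mu)[2][2];nn*=-np.sign(nn[2]);g=abs((P-mu)@nn)<.003
    return np.degrees(np.arctan2(-nn[0],-nn[2])),mu,nn,np.std((P[g]-mu)@nn)
if __name__=='__main__':print(tilt(sys.argv[1]))
E
python3 look.py g5 wrist; python3 tilt.py g5
```

```text
8.275 [ 0.4920752  -0.23367097  0.15256936] [-2.46213372 -0.02689634  0.43801198] [ 0.2270961   0.59304663 -0.00218115] 0.2950300462064659
(np.float64(15.814844243439616), array([-0.02100551,  0.00033311, -0.01084962]), array([-2.72529525e-01, -1.95754491e-04, -9.62147400e-01]), np.float64(0.0004502480853572975))
```

{"api": "arm_command", "payload": {"plan": [[0.015, 0, 0, -0.0008, 0], [0.015, 0, 0, -0.0008, 0], [0.015, 0, 0, 0, 0]], "force": 8}}

```text
clock: 8.7
tool_pos: [0.4946, -0.2344, 0.1527]
eef_rot: [0.7, -0.101, -0.7, -0.1]
contact_force: [-2.5, 1.1, -0.2]
opening: 0.295
```

```bash
python3 look.py g6 wrist; python3 tilt.py g6
```

```text
8.7 [ 0.49457194 -0.23442582  0.15271965] [-2.46401727  1.11636063 -0.22570856] [ 0.12355409  0.57006214 -0.04255557] 0.29538213944103286
(np.float64(14.006653549282579), array([-0.02081103,  0.00033541, -0.01079595]), array([-2.42034569e-01,  1.30808486e-04, -9.70267618e-01]), np.float64(0.000438138392970832))
```

{"api": "arm_command", "payload": {"plan": [[0.015, 0, 0, 0.001, 0], [0.015, 0, 0, 0.001, 0], [0.015, 0, 0, 0, 0], [0.015, 0, 0, 0, 0]], "force": 8}}

```text
clock: 9.25
tool_pos: [0.4929, -0.2338, 0.1528]
eef_rot: [0.7, -0.1, -0.7, -0.1]
contact_force: [-0.0, -0.3, -1.3]
opening: 0.292
```

```bash
python3 look.py g7 wrist; python3 tilt.py g7
```

```text
9.25 [ 0.49294081 -0.23382903  0.15279899] [-0.01055404 -0.33279176 -1.34134594] [0.05674421 0.06680252 0.00870561] 0.2920420818130712
(np.float64(14.072363716101712), array([-0.02085191,  0.00032875, -0.01080331]), array([-2.43147131e-01,  5.75296777e-04, -9.69989248e-01]), np.float64(0.00044702558788799803))
```

Force is back to zero (slack). I'll continue by a bit more.

{"api": "arm_command", "payload": {"plan": [[0.015, 0, 0, 0.001, 0], [0.015, 0, 0, 0.0008, 0], [0.015, 0, 0, 0, 0], [0.015, 0, 0, 0, 0]], "force": 8}}

```text
clock: 9.8
tool_pos: [0.4913, -0.2334, 0.1529]
eef_rot: [0.7, -0.101, -0.7, -0.1]
contact_force: [2.0, -0.7, -1.1]
opening: 0.293
```

```bash
python3 look.py g8 wrist; python3 tilt.py g8
```

```text
9.8 [ 0.49130479 -0.23339882  0.15288036] [ 2.02301246 -0.69176256 -1.08184588] [-0.03620391 -0.57178971  0.00344054] 0.2929901933652587
(np.float64(14.963374372673877), array([-0.02090841,  0.00034093, -0.01081485]), array([-2.58201521e-01,  3.44856089e-04, -9.66091018e-01]), np.float64(0.000444526589280919))
```

15.0° now. Unload, firm the grip, and draw it out along its axis.

{"api": "arm_command", "payload": {"plan": [[0.015, 0, 0, -0.0007, 0], [0.015, 0, 0, 0, 0], [0.015, -0.01, 0, 0.0027, 0], [0.015, -0.02, 0, 0.0054, 0], [0.015, -0.03, 0, 0, 0], [0.015, -0.03, 0, 0, 0], [0.015, -0.02, 0, 0, 0], [0.015, 0, 0, 0, 0]], "force": 45}}

```text
clock: 10.85
tool_pos: [0.4834, -0.2313, 0.2641]
eef_rot: [0.7, -0.101, -0.699, -0.1]
contact_force: [0.7, -1.2, -2.7]
opening: 0.293
```

```bash
python3 look.py g9 wrist; python3 tilt.py g9; python3 - <<'E'
from plant import r
from h import *
s=r.get_state();Tm=R.from_quat(s['eef_rot']).as_matrix();print(Tm.round(4))
from tilt import tilt
t,mu,n,_=tilt('g9')
# probe axis up in tool coords
th=np.radians(t+.13);up=np.array([-np.cos(th),0,np.sin(th)]);print('axis world',Tm@up)
# axis location: face pt + 13mm behind
lx=np.array([np.sin(th),0,np.cos(th)]);ax=mu+lx*.013;print('axis pt tool',ax)
E
python3 -c "
import cv2
a=cv2.imread('pics/g9_wrist.png')[180:400,220:420]
cv2.imwrite('pics/g9w.png',cv2.resize(a,None,fx=2.7,fy=2.7,interpolation=cv2.INTER_CUBIC))"
```

```text
10.85 [ 0.48339681 -0.23128433  0.26412092] [ 0.68192718 -1.20845824 -2.74883363] [ 0.07829866  0.04793588 -0.0095403 ] 0.29282151390182726
(np.float64(14.888175591816086), array([-0.02093271,  0.00033288, -0.01082683]), array([-0.25693309, -0.00142448, -0.96642814]), np.float64(0.00044451351097590645))
[[-8.000e-04 -2.815e-01 -9.596e-01]
 [ 1.000e-04 -9.596e-01  2.815e-01]
 [-1.000e+00  1.000e-04  8.000e-04]]
axis world [-0.24786697  0.07282821  0.9660528 ]
axis pt tool [-0.01756408  0.00033288  0.00172914]
```

View pics/g9w.png

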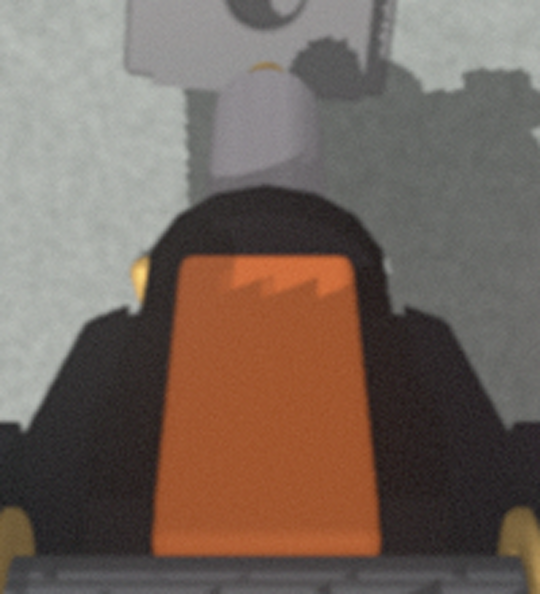

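Tilt is 15.0°. Moving over to the panel, high, and rolling to line the tilt up with the slope.

{"api": "arm_command", "payload": {"plan": [[0.015, 0, -0.03, 0.006, 0], [0.015, 0, -0.05, 0.0104, 0], [0.015, 0, -0.05, 0.0104, 0], [0.015, 0, -0.05, 0.0104, 0], [0.015, 0, -0.05, 0.0104, 0], [0.015, 0, -0.05, 0.0104, 0], [0.015, 0, -0.05, 0.0104, 0], [0.015, 0, -0.04, 0.0083, 0], [0.015, 0, -0.03, 0.006, -0.154], [0.015, 0, 0, 0, -0.154], [0.015, 0, 0, 0, -0.154], [0.015, 0, 0, 0, 0]], "force": 45}}

```text
clock: 12.4
tool_pos: [0.5158, 0.1753, 0.2614]
eef_rot: [-0.703, -0.062, 0.706, -0.062]
contact_force: [-0.2, -0.4, -1.8]
opening: 0.29
```

```bash
python3 look.py p1 wrist,side; python3 tilt.py p1
```

```text
12.4 [0.51576294 0.17532645 0.26137894] [-0.22403973 -0.38691746 -1.78471917] [-0.01457526  0.06354983  0.01278722] 0.28991477278268935
(np.float64(14.964795538573147), array([-0.02088049,  0.0003245 , -0.01093016]), array([-0.25822513, -0.00168423, -0.9660833 ]), np.float64(0.0004439601713182853))
```

View pics/p1_wrist.png

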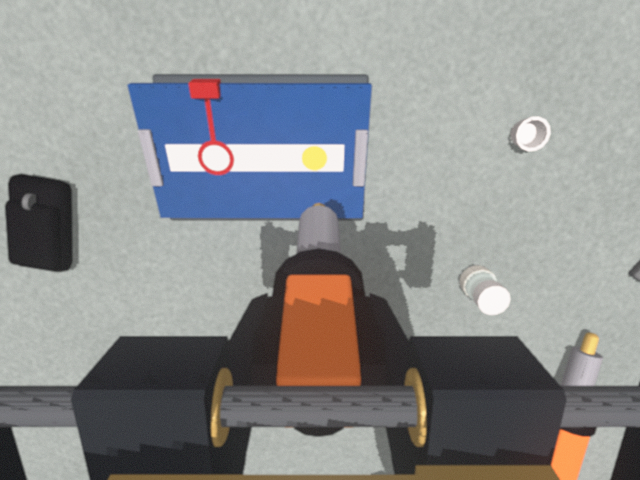

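View pics/p1_side.png

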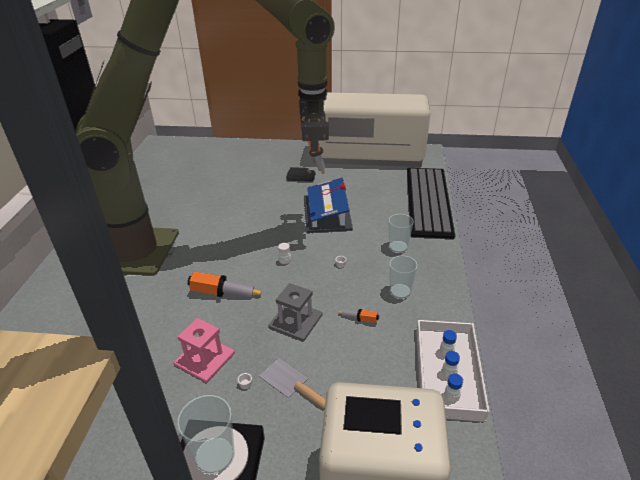

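The wrist view shows the yellow disc at (314,158), the ring at (215,157), and the barrel in front at (318,210). Now everything in tool coordinates from this one camera.

```bash
cat > meas.py <<'E'
import sys,pickle
from plant import r
from h import *
from tilt import tilt
def meas(n,vz78=None,verbose=True):
    c=r.calibration('wrist');K=np.array([[c['fx'],0,c['cx']],[0,c['fy'],c['cy']],[0,0,1.]]);M=np.array(c['mount']);C=(K,M[:3,:3],M[:3,3])
    im=cv2.imread(f'pics/{n}_wrist.png')[:,:,::-1].copy();D=np.load(f'pics/{n}_wrist.npy')
    m=hsv(im,(100,150,50),(125,255,255));P=pts(C,m,D);g=np.ones(len(P),bool);mu=np.median(P,0)
    for i in range(8):
        mu=P[g].mean(0);nn=np.linalg.svd(P[g]-mu)[2][2];nn*=-np.sign(nn[0]);g=abs((P-mu)@nn)<(.006 if i<4 else .002)
    out=dict(mu=mu,n=nn,C=C,rms=np.std((P[g]-mu)@nn),N=g.sum())
    y=hsv(im,(22,110,120),(34,255,255))
    cs,_=cv2.findContours(y,cv2.RETR_EXTERNAL,cv2.CHAIN_APPROX_NONE);cs=[q for q in cs if cv2.contourArea(q)>30]
    if cs:
        # disc centre: mean of mask pixels projected on plane
        best=max(cs,key=cv2.contourArea);k=np.zeros_like(y);cv2.drawContours(k,[best],-1,255,-1)
        v,u=np.nonzero(k);out['yel']=np.mean([onplane(C,a,b,mu,nn) for a,b in zip(u,v)],0);out['yelA']=len(u)
    rd=hsv(im,(0,130,90),(3,255,255))|hsv(im,(172,130,90),(180,255,255))
    v,u=np.nonzero(rd);Q=np.array([onplane(C,a,b,mu,nn) for a,b in zip(u,v)]) if len(u) else np.zeros((0,3))
    out['red']=Q
    return out
if __name__=='__main__':
    n=sys.argv[1];o=meas(n);s=pickle.load(open(f'pics/{n}_wrist.pkl','rb'));Tm=R.from_quat(s['eef_rot']).as_matrix()
    nn=o['n'];print('n',nn.round(4),'world',(Tm@nn).round(4),'rms',o['rms'],o['N'],'tilt',np.degrees(np.arctan2(nn[2],-nn[0])),'side',np.degrees(np.arcsin(nn[1])))
    yp=np.array([0,1,0.])-nn*nn[1];yp/=np.linalg.norm(yp);yp=-yp;xp=np.cross(yp,nn) # panel y ~ -tool y
    if 'yel' in o: print('yel',o['yel'].round(4),o['yelA'],'world',(Tm@o['yel']+s['tool_pos']).round(4))
    Q=o['red']
    if len(Q):
        ref=o.get('yel',Q.mean(0));ab=np.stack([(Q-ref)@xp,(Q-ref)@yp],1)*1000
        k=(abs(ab[:,0])<17)&(ab[:,1]>40);A=ab[k]
        from scipy.optimize import least_squares
        q=least_squares(lambda p:np.hypot(A[:,0]-p[0],A[:,1]-p[1])-p[2],[0,A[:,1].mean(),13.5],loss='soft_l1');
        # world y dir
        print('ring (panel x,y rel yel mm, r)',q.x.round(2),len(A),'xp',xp.round(3),'yp',yp.round(4));print('ring tool',(ref+xp*q.x[0]/1e3+yp*q.x[1]/1e3).round(4))
    print('tilt',tilt(n))
E
python3 meas.py p1
python3 - <<'E'
# probe tip in tool frame from g9/p1
import sys;sys.path.insert(0,'.')
import os;os.chdir('.')
from plant import r
from h import *
from tilt import tilt
c=r.calibration('wrist');K=np.array([[c['fx'],0,c['cx']],[0,c['fy'],c['cy']],[0,0,1.]]);M=np.array(c['mount']);C=(K,M[:3,:3],M[:3,3])
for n in('g9','p1'):
    t,mu,nn,_=tilt(n);g=cv2.imread(f'pics/{n}_wrist.png').astype(float)[:,300:338,2].mean(1)
    th=np.radians(t+.13);up=np.array([-np.cos(th),0,np.sin(th)]);lx=np.array([np.sin(th),0,np.cos(th)])
    d=np.diff(g);i=255+np.argmax(d[255:295]);e78=(i*d[i]+(i-1)*d[i-1]+(i+1)*d[i+1])/(d[i-1:i+2].sum())+.5
    Pf=onplane(C,318,e78,mu,nn);j=368+np.argmax(abs(d[368:382]));print(n,'row78',e78,'row130',j+.5,Pf.round(4))
    P2=onplane(C,318,j+.5,mu,nn);print('face length',np.linalg.norm(P2-Pf))
    tip=Pf+lx*.013-up*.078;print('tip',tip.round(4),'via 130',(P2+lx*.013-up*.13).round(4), 'grasp probez',(.078+np.dot(np.array([-.019,0,0])-Pf,up)).round(4))
    print('tip px',proj(C,tip))
E
```

```text
n [-0.9653  0.0014  0.2612] world [-0.2538 -0.0459  0.9662] rms 0.0007335503679150243 6491 tilt 15.141735189576366 side 0.08011049922883981
yel [ 0.1996 -0.004  -0.0398] 416 world [0.5536 0.1859 0.0616]
ring (panel x,y rel yel mm, r) [-4.000e-02  8.434e+01  1.382e+01] 283 xp [-0.261  0.    -0.965] yp [-1.3e-03 -1.0e+00  4.0e-04]
ring tool [ 0.1995 -0.0883 -0.0397]
tilt (np.float64(14.964795538573147), array([-0.02088049,  0.0003245 , -0.01093016]), array([-0.25822513, -0.00168423, -0.9660833 ]), np.float64(0.0004439601713182853))
g9 row78 274.3324782951855 row130 376.5 [ 0.002  -0.0002 -0.017 ]
face length 0.049521840126070804
tip [ 0.0807 -0.0002 -0.0247] via 130 [ 0.0831 -0.0002 -0.0255] grasp probez 0.1027
tip px [318.18739224 208.66660537]
p1 row78 274.34652947331705 row130 377.5 [ 0.0019 -0.0002 -0.017 ]
face length 0.049824904716212724
tip [ 0.0806 -0.0002 -0.0248] via 130 [ 0.0827 -0.0002 -0.0255] grasp probez 0.1027
tip px [318.18757606 208.54119953]
```

```bash
python3 - <<'E'
from plant import r
from h import *
from scipy.optimize import least_squares
nn=np.array([-.2545,-.0459,.966]);nn/=np.linalg.norm(nn);mu=np.array([.5540,.1855,.0616])
yp=np.cross(nn,[1,0,0]);yp=np.cross([0,0,1],nn)*-1; yp/=np.linalg.norm(yp);yp=yp if yp[1]>0 else -yp;xp=np.cross(yp,nn)
for n,roi in(('top',(150,200,250,280)),('side',(300,170,355,235))):
    C=cam(r,n);im=cv2.imread(f'pics/{n}0.png')[:,:,::-1].copy()
    y=hsv(im,(22,100,100),(34,255,255),roi);v,u=np.nonzero(y);Y=np.mean([onplane(C,a,b,mu,nn) for a,b in zip(u,v)],0)
    h=im.astype(int);rd=((h[...,0]-h[...,1]>50)&(h[...,0]-h[...,2]>40)&(y==0));k=np.zeros_like(y);k[roi[1]:roi[3],roi[0]:roi[2]]=1
    v,u=np.nonzero(rd&(k>0));Q=np.array([onplane(C,a,b,mu,nn) for a,b in zip(u,v)]);A=np.stack([(Q-Y)@xp,(Q-Y)@yp],1)*1e3
    A=A[(abs(A[:,0])<16)&(A[:,1]>50)]
    q=least_squares(lambda p:np.hypot(A[:,0]-p[0],A[:,1]-p[1])-p[2],[0,83,13.5],loss='soft_l1');print(n,Y.round(4),q.x.round(2),len(A))
# wrist: white lane extents, panel length
from meas import meas
o=meas('p1');C=o['C'];im=cv2.imread('pics/p1_wrist.png')[:,:,::-1].copy()
for lo,hi,roi,nm in(((0,0,200),(180,40,255),(155,135,355,180),'lane'),):
    m=hsv(im,lo,hi,roi);g=m[150:166].sum(0);print(nm,np.nonzero(g)[0][[0,-1]])
L=onplane(C,164.5,157,o['mu'],o['n']);Rr=onplane(C,345.5,157,o['mu'],o['n']);print(np.linalg.norm(L-Rr), ((L+Rr)/2)[1]-o['yel'][1])
e=cv2.resize(im[60:230,120:380],None,fx=3,fy=3,interpolation=cv2.INTER_CUBIC);cv2.imwrite('pics/p1c.png',e[:,:,::-1])
E
```

```text
top [0.5544 0.1852 0.0617] [ 0.53 83.88 13.44] 39
side [0.5546 0.1852 0.0617] [ 0.14 83.45 13.71] 22
lane [155 343]
0.1547247960148374 -0.050406192722131975
```

View pics/p1c.png

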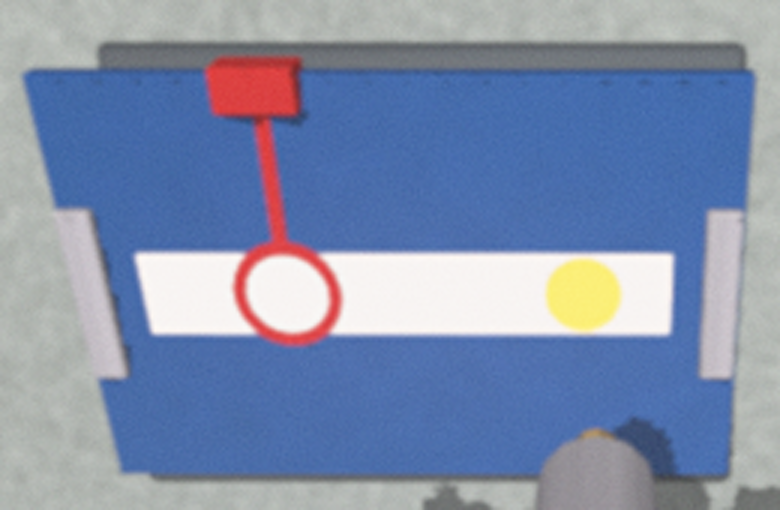

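Panel normal, ring distance (83.7 mm) and probe axis all agree. Approaching to about 15 mm above the disc.

{"api": "arm_command", "payload": {"plan": [[0.015, 0.02, -0.0038, -0.003, 0], [0.015, 0.03, 0, -0.003, 0], [0.015, 0.03, 0, -0.003, 0], [0.015, 0.018, 0, -0.0018, 0], [0.015, 0.005, 0, 0, 0], [0.015, 0, 0, 0, 0]], "force": 45}}

```text
clock: 13.25
tool_pos: [0.5268, 0.1815, 0.1598]
eef_rot: [-0.704, -0.062, 0.704, -0.062]
contact_force: [-0.1, 0.1, -1.4]
opening: 0.29
```

```bash
python3 look.py p2 wrist,top,side; python3 meas.py p2; python3 - <<'E'
import cv2,numpy as np
a=cv2.imread('pics/p2_wrist.png')[60:330,100:420];a=cv2.resize(a,None,fx=1.9,fy=1.9,interpolation=cv2.INTER_CUBIC)
b=cv2.imread('pics/p2_side.png')[150:240,295:360];b=cv2.resize(b,None,fx=2.9,fy=2.9*a.shape[0]/(90*2.9),interpolation=cv2.INTER_CUBIC)
cv2.imwrite('pics/p2c.png',np.hstack([a,b]))
E
```

```text
13.25 [0.52679415 0.18147503 0.15976215] [-0.11929316  0.05429468 -1.35421879] [ 0.03975275 -0.02379837 -0.02423006] 0.2899252774419993
n [-0.9664  0.001   0.2572] world [-0.2528 -0.0456  0.9664] rms 0.0006630606549811582 13962 tilt 14.90130962874853 side 0.056184595099001367
yel [ 0.0976  0.0002 -0.0288] 602 world [0.5552 0.1863 0.0621]
ring (panel x,y rel yel mm, r) [-1.76 84.39 13.86] 596 xp [-0.257 -0.    -0.966] yp [-9.e-04 -1.e+00  3.e-04]
ring tool [ 0.098  -0.0842 -0.0271]
tilt (np.float64(14.983336975870072), array([-0.02089406,  0.00031516, -0.01091489]), array([-0.258538  ,  0.00096726, -0.9660006 ]), np.float64(0.0004460317493474892))
```

View pics/p2c.png

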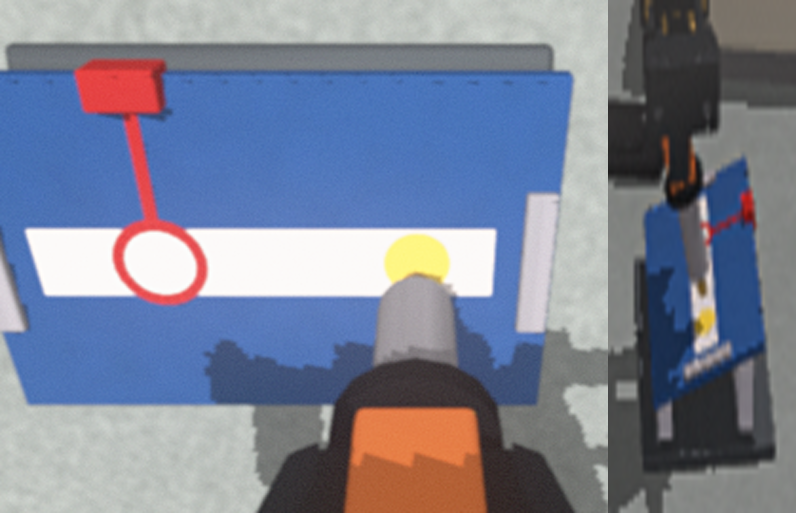

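```bash
python3 - <<'E'
from plant import r
from h import *
c=r.calibration('wrist');K=np.array([[c['fx'],0,c['cx']],[0,c['fy'],c['cy']],[0,0,1.]]);M=np.array(c['mount']);C=(K,M[:3,:3],M[:3,3])
th=np.radians(15.1);up=np.array([-np.cos(th),0,np.sin(th)]);lx=np.array([np.sin(th),0,np.cos(th)])
for n in('g9','p1','p2'):
    D=np.load(f'pics/{n}_wrist.npy');L=[]
    for v in range(205,252,2):
        k=np.zeros((480,640),np.uint8);k[v:v+2,300:337]=255;P=pts(C,k,D)
        k[:]=0;k[v:v+2,315:321]=255;Q=np.median(pts(C,k,D),0);L.append((v,*(np.array([Q@lx,Q@up,Q[1]])*1000).round(1)))
    print(n,L)
# grip face on same axes
from tilt import tilt
t,mu,nn,_=tilt('p2');print('face lateral',mu@lx*1000,'-> axis',mu@lx*1000+13)
E
```

```text
g9 [(205, np.float64(-13.6), np.float64(-68.0), np.float64(-0.6)), (207, np.float64(-13.9), np.float64(-65.7), np.float64(-0.6)), (209, np.float64(-13.9), np.float64(-63.4), np.float64(-0.6)), (211, np.float64(-13.7), np.float64(-62.0), np.float64(-0.6)), (213, np.float64(-13.8), np.float64(-59.6), np.float64(-0.6)), (215, np.float64(-13.7), np.float64(-57.7), np.float64(-0.3)), (217, np.float64(-13.7), np.float64(-55.7), np.float64(-0.6)), (219, np.float64(-13.8), np.float64(-53.5), np.float64(-0.6)), (221, np.float64(-13.7), np.float64(-51.8), np.float64(-0.6)), (223, np.float64(-13.6), np.float64(-49.6), np.float64(-0.6)), (225, np.float64(-13.7), np.float64(-47.7), np.float64(-0.6)), (227, np.float64(-13.7), np.float64(-46.0), np.float64(-0.5)), (229, np.float64(-13.6), np.float64(-44.2), np.float64(-0.5)), (231, np.float64(-13.7), np.float64(-42.2), np.float64(-0.5)), (233, np.float64(-13.8), np.float64(-40.4), np.float64(-0.5)), (235, np.float64(-13.8), np.float64(-38.4), np.float64(-0.5)), (237, np.float64(-13.7), np.float64(-37.0), np.float64(-0.5)), (239, np.float64(-13.7), 
[... 2808 characters left out ...]
4(-0.5)), (233, np.float64(-13.8), np.float64(-40.2), np.float64(-0.5)), (235, np.float64(-13.7), np.float64(-38.7), np.float64(-0.5)), (237, np.float64(-13.6), np.float64(-37.2), np.float64(-0.5)), (239, np.float64(-13.9), np.float64(-35.1), np.float64(-0.5)), (241, np.float64(-13.6), np.float64(-33.7), np.float64(-0.5)), (243, np.float64(-14.0), np.float64(-31.7), np.float64(-0.5)), (245, np.float64(-13.8), np.float64(-30.0), np.float64(-0.5)), (247, np.float64(-13.7), np.float64(-28.7), np.float64(-0.5)), (249, np.float64(-22.8), np.float64(-14.1), np.float64(-0.5)), (251, np.float64(-22.8), np.float64(-12.6), np.float64(-0.5))]
face lateral -15.981022572710033 -> axis -2.9810225727100335
```

```bash
cat > lane.py <<'E'
import sys
from meas import *
def lane(n,cols,tilt=15.1):
    o=meas(n);C=o['C'];mu,nn=o['mu'],o['n'];im=cv2.imread(f'pics/{n}_wrist.png').astype(float)
    th=np.radians(tilt);lx=np.array([np.sin(th),0,np.cos(th)]);up=np.array([-np.cos(th),0,np.sin(th)])
    out=[]
    for c in cols:
        g=im[130:260,c-2:c+3,2].mean(1) # red channel: white high, blue low
        hi=np.percentile(g,97);lo=np.percentile(g,20);t=(hi+lo)/2;k=np.nonzero(g>t)[0];a,b=k[0],k[-1]
        a=130+a-1+(t-g[a-1])/(g[a]-g[a-1]);b=130+b+(g[b]-t)/(g[b]-g[b+1])
        A=onplane(C,c,a,mu,nn);B=onplane(C,c,b,mu,nn);out.append((c,A@lx*1e3,B@lx*1e3,(A+B)@lx*500,(A[1]+B[1])*500))
    return np.array(out).round(2),(mu@up*1e3)
if __name__=='__main__':
    a,h=lane(sys.argv[1],[int(x) for x in sys.argv[2].split(',')]);print(a);print('panel up',h)
E
python3 lane.py p2 240,255,270,285,345,352; python3 lane.py p1 260,270,285,335
```

```text
[[240.   -13.17  12.02  -0.57 -49.14]
 [255.   -13.17  12.    -0.59 -39.76]
 [270.   -13.17  11.99  -0.59 -30.39]
 [285.   -13.2   12.01  -0.59 -21.01]
 [345.   -13.19  12.01  -0.59  16.5 ]
 [352.   -13.2   12.    -0.6   20.87]]
panel up -101.8812488661655
[[260.     1.1  112.58  56.84 -53.58]
 [270.     1.09  26.13  13.61 -41.6 ]
 [285.     1.08  85.36  43.22 -30.09]
 [335.     1.09  26.19  13.64  14.03]]
panel up -202.99058722623974
```

Tip is 2.2 mm upslope of the lane centre-line and 17 mm above it. Correcting and descending to about 4 mm.

{"api": "arm_command", "payload": {"plan": [[0.015, 0.005, 0, -0.0003, 0], [0.015, 0.005, 0, -0.0006, 0], [0.015, 0.0031, 0, -0.0005, 0], [0.015, 0, 0, 0, 0], [0.015, 0, 0, 0, 0]], "force": 45}}

```text
clock: 14.02
tool_pos: [0.5283, 0.1818, 0.1466]
eef_rot: [0.704, 0.062, -0.704, 0.062]
contact_force: [0.1, -0.5, -1.9]
opening: 0.291
```

```bash
python3 look.py p3 wrist,side; python3 meas.py p3;python3 lane.py p3 240,255,270,285; python3 - <<'E'
import cv2,numpy as np
a=cv2.imread('pics/p3_wrist.png')[140:270,260:380];a=cv2.resize(a,None,fx=4,fy=4,interpolation=cv2.INTER_CUBIC)
b=cv2.imread('pics/p3_side.png')[165:230,310:350];b=cv2.resize(b,(300,520),interpolation=cv2.INTER_CUBIC)
cv2.imwrite('pics/p3c.png',np.hstack([a,b]))
E
```

```text
14.025 [0.52832243 0.18183482 0.14659556] [ 0.08531555 -0.51387894 -1.89464759] [0.02870098 0.00642922 0.00181183] 0.29074738030012076
n [-9.662e-01  7.000e-04  2.577e-01] world [-0.2536 -0.046   0.9662] rms 0.0006526027446350421 16446 tilt 14.93263417603039 side 0.04073490149620255
yel [ 0.0841  0.0007 -0.0291] 448 world [0.5571 0.1863 0.0625]
ring (panel x,y rel yel mm, r) [-3.35 84.68 13.77] 622 xp [-0.258  0.    -0.966] yp [-7.e-04 -1.e+00  2.e-04]
ring tool [ 0.0849 -0.084  -0.0258]
tilt (np.float64(14.943998618353813), array([-0.02085014,  0.00032612, -0.01091065]), array([-2.57874808e-01, -2.74432402e-04, -9.66178300e-01]), np.float64(0.0004561999744519828))
[[240.   -15.    10.27  -2.36 -46.81]
 [255.   -15.    10.26  -2.37 -37.88]
 [270.   -14.93  10.24  -2.34 -28.95]
 [285.   -14.94  10.25  -2.34 -20.01]]
panel up -88.82652826868421
```

View pics/p3c.png

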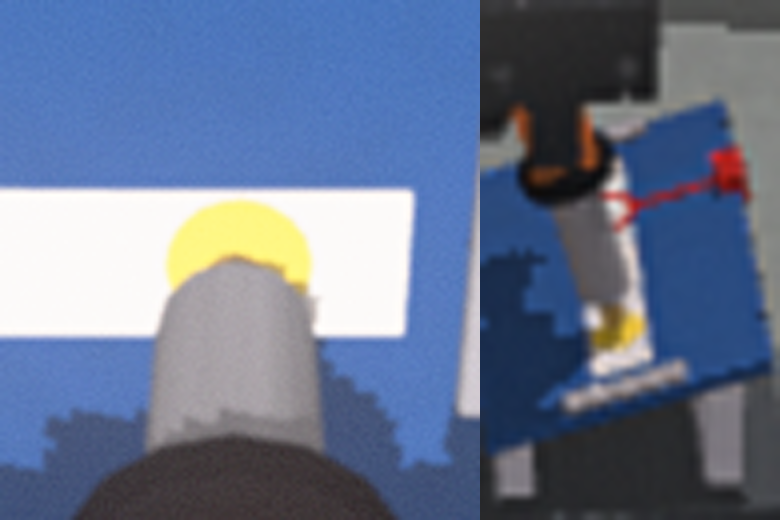

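{"api": "arm_command", "payload": {"plan": [[0.015, 0.0011, 0, 0, 0], [0.015, 0.001, 0, -0.0002, 0], [0.015, 0.001, 0, -0.0003, 0], [0.015, 0.001, 0, -0.0002, 0], [0.015, 0, 0, 0, 0]], "force": 45}}

```text
clock: 14.75
tool_pos: [0.529, 0.1819, 0.1426]
eef_rot: [0.704, 0.062, -0.704, 0.062]
contact_force: [-0.2, 0.1, 0.6]
opening: 0.296
```

{"api": "arm_command", "payload": {"plan": [[0.015, 0.0015, 0, -0.0004, 0], [0.015, 0, 0, 0, 0]], "force": 45}}

```text
clock: 15.0
tool_pos: [0.5294, 0.182, 0.141]
eef_rot: [0.704, 0.062, -0.704, 0.062]
contact_force: [-0.7, -0.6, 1.1]
opening: 0.289
```

{"api": "arm_command", "payload": {"plan": [[0.015, 0.0015, 0, -0.0004, 0], [0.015, 0, 0, 0, 0]], "force": 45}}

```text
clock: 15.25
tool_pos: [0.5298, 0.182, 0.1395]
eef_rot: [0.704, 0.062, -0.704, 0.062]
contact_force: [-0.8, -0.6, 0.3]
opening: 0.291
```

```bash
cat > force.py <<'E'
from plant import r
from h import *
F=[];
n=np.array([-.2538,-.0459,.966])
for i in range(5):
    s=r.get_state();F.append(np.r_[s['contact_force'],s['moment']])
    if i<4:r.snapshot('wrist')
F=np.array(F);print(F.round(2));b=F.mean(0);f=b[:3]+[0,0,1.85];print('net',f.round(2),'normal',f@n,s['clock'],s['tool_pos'])
E
python3 force.py; python3 look.py p4 wrist; python3 lane.py p4 240,255,270,285; python3 tilt.py p4
python3 - <<'E'
import cv2
a=cv2.imread('pics/p4_wrist.png')[140:270,260:380];cv2.imwrite('pics/p4c.png',cv2.resize(a,None,fx=4,fy=4,interpolation=cv2.INTER_CUBIC))
E
```

```text
[[-0.81 -0.57  0.31 -0.05  0.14 -0.  ]
 [-0.9   0.29  1.74 -0.05  0.18  0.03]
 [-0.39 -0.82  1.84 -0.03  0.13  0.05]
 [-0.82 -0.65  1.97 -0.05  0.13  0.02]
 [ 0.31 -0.37  0.67 -0.05  0.12 -0.02]]
net [-0.52 -0.42  3.16] normal 3.2010359718775563 15.45 [0.52976581 0.18206782 0.13957424]
15.45 [0.52976581 0.18206782 0.13957424] [ 0.31344417 -0.36847069  0.67189356] [-0.0480651   0.11650035 -0.0197827 ] 0.2879299131093684
[[240.   -15.41   9.72  -2.85 -45.57]
 [255.   -15.42   9.7   -2.86 -36.88]
 [270.   -15.32   9.84  -2.74 -28.19]
 [285.   -15.32   9.86  -2.73 -19.49]]
panel up -81.62749636046564
(np.float64(14.98608382693806), array([-0.02087551,  0.00032905, -0.0109094 ]), array([-2.58584414e-01,  3.52737502e-04, -9.65988600e-01]), np.float64(0.00044570073768264787))
```

View pics/p4c.png

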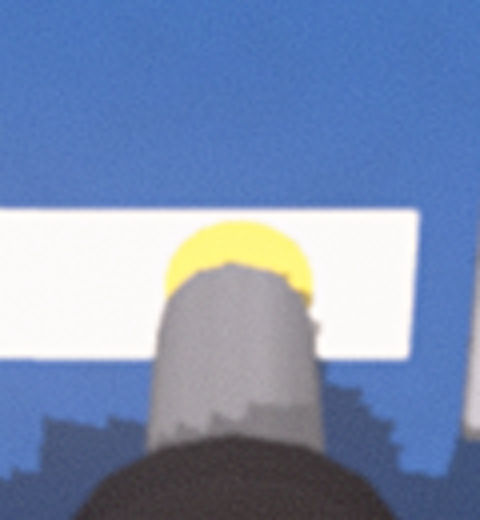

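Contact made on the disc (normal force 3.2 N, lane centre within 0.1 mm of the axis, tilt 15.0°). Now sliding along the lane.

{"api": "arm_command", "payload": {"plan": [[0.015, 0, -0.003, 0, 0], [0.015, 0, -0.005, 0, 0], [0.015, 0, -0.006, 0, 0], [0.015, 0, -0.006, 0, 0], [0.015, 0, -0.006, 0, 0], [0.015, 0, -0.006, 0, 0], [0.015, 0, -0.006, 0, 0], [0.015, 0, -0.003, 0, 0], [0.015, 0, 0, 0, 0]], "force": 45}}

```text
clock: 16.62
tool_pos: [0.5224, 0.2232, 0.1395]
eef_rot: [0.704, 0.063, -0.704, 0.062]
contact_force: [-1.3, -1.4, 1.8]
opening: 0.291
```

```bash
python3 force.py; python3 look.py p5 wrist; python3 lane.py p5 240,270,365,380; python3 meas.py p5
python3 - <<'E'
import cv2
a=cv2.imread('pics/p5_wrist.png')[100:280,180:460];cv2.imwrite('pics/p5c.png',cv2.resize(a,None,fx=2.8,fy=2.8,interpolation=cv2.INTER_CUBIC))
E
```

```text
[[-1.3  -1.38  1.76  0.05  0.2   0.  ]
 [-0.52  0.41  0.87  0.07  0.23 -0.01]
 [-1.39 -0.11  2.43  0.14  0.25  0.01]
 [-1.75  0.61  1.47  0.19  0.29 -0.03]
 [-2.4   1.12  1.16  0.18  0.3  -0.04]]
net [-1.47  0.13  3.39] normal 3.6426443621724736 16.825 [0.52239881 0.22313388 0.13956983]
16.825 [0.52239881 0.22313388 0.13956983] [-2.39869068  1.11791087  1.16434787] [ 0.17735147  0.30183458 -0.03876454] 0.29041376135807184
[[240.   -50.04  11.85 -19.1  -43.87]
 [270.   -15.42   9.76  -2.83 -28.19]
 [365.   -15.4    9.82  -2.79  26.9 ]
 [380.   -15.42   9.82  -2.8   35.6 ]]
panel up -81.69576687822332
n [-9.664e-01 -6.000e-04  2.572e-01] world [-0.2533 -0.0458  0.9663] rms 0.0006450833616930381 16405 tilt 14.902800163027166 side -0.035160657074846065
yel [ 0.078   0.0423 -0.024 ] 855 world [0.5535 0.1858 0.0616]
ring (panel x,y rel yel mm, r) [-1.000e-02  8.443e+01  1.381e+01] 660 xp [-0.257  0.    -0.966] yp [ 6.e-04 -1.e+00 -2.e-04]
ring tool [ 0.078  -0.0421 -0.024 ]
tilt (np.float64(14.911130430982679), array([-0.02086142,  0.00032688, -0.01090208]), array([-2.57320519e-01, -4.02071984e-05, -9.66326109e-01]), np.float64(0.00043888035866787063))
```

View pics/p5c.png

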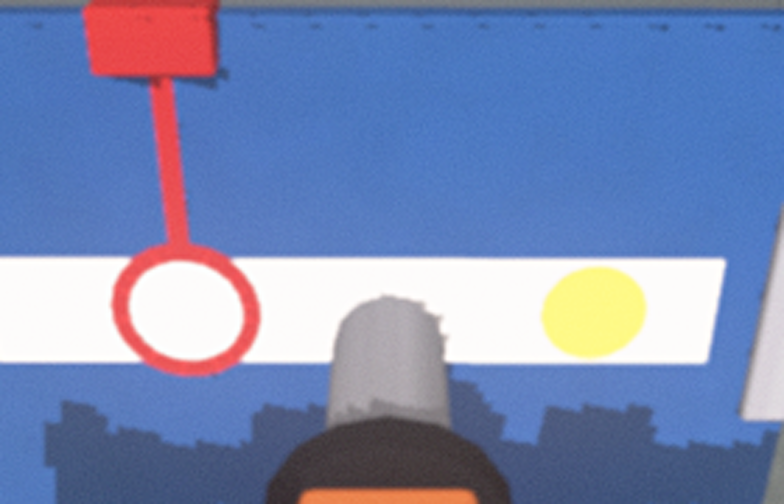

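Halfway, still pressed and square. The ring centre is 42.3 mm further along.

{"api": "arm_command", "payload": {"plan": [[0.015, 0, -0.003, 0, 0], [0.015, 0, -0.005, 0, 0], [0.015, 0, -0.006, 0, 0], [0.015, 0, -0.006, 0, 0], [0.015, 0, -0.006, 0, 0], [0.015, 0, -0.006, 0, 0], [0.015, 0, -0.006, 0, 0], [0.015, 0, -0.003, 0, 0], [0.015, 0, -0.0013, 0, 0], [0.015, 0, 0, 0, 0], [0.015, 0, 0, 0, 0]], "force": 45}}

```text
clock: 18.25
tool_pos: [0.5151, 0.2642, 0.1395]
eef_rot: [0.704, 0.063, -0.704, 0.062]
contact_force: [-0.6, 0.8, 1.0]
opening: 0.289
```

```bash
python3 force.py; python3 look.py p6 wrist,top,side; python3 lane.py p6 365,380,400; python3 meas.py p6
python3 - <<'E'
import cv2
a=cv2.imread('pics/p6_wrist.png')[140:280,250:400];cv2.imwrite('pics/p6c.png',cv2.resize(a,None,fx=4,fy=4,interpolation=cv2.INTER_CUBIC))
E
```

```text
[[-0.62  0.84  0.99 -0.2   0.16  0.01]
 [-1.56 -1.26  1.05 -0.18  0.21 -0.03]
 [-0.53 -0.73  0.9  -0.23  0.15 -0.07]
 [-1.58 -1.27  0.34 -0.18  0.19 -0.02]
 [-0.6  -0.88  0.49 -0.11  0.21 -0.03]]
net [-0.98 -0.66  2.6 ] normal 2.792513195071604 18.45 [0.51504361 0.26419523 0.13949648]
18.45 [0.51504361 0.26419523 0.13949648] [-0.59604083 -0.87645531  0.48732329] [-0.10747694  0.20984111 -0.02782397] 0.29197533466851366
[[365.   -15.49   9.67  -2.91  26.9 ]
 [380.   -15.51   9.67  -2.92  35.6 ]
 [400.   -15.53   9.65  -2.94  47.19]]
panel up -81.69938764184666
n [-9.663e-01  4.000e-04  2.576e-01] world [-0.2535 -0.0459  0.9662] rms 0.0006482311961570938 17999 tilt 14.926988769285858 side 0.02053989707592341
yel [ 0.078   0.0841 -0.0241] 860 world [0.5536 0.1857 0.0615]
ring (panel x,y rel yel mm, r) [ 0.21 84.38 13.66] 462 xp [-0.258  0.    -0.966] yp [-3.e-04 -1.e+00  1.e-04]
ring tool [ 0.0779 -0.0003 -0.0243]
tilt (np.float64(14.861366198318855), array([-0.0208675 ,  0.00032409, -0.01090463]), array([-2.56481081e-01,  5.52889345e-04, -9.66549093e-01]), np.float64(0.0004478164401225171))
```

View pics/p6c.png

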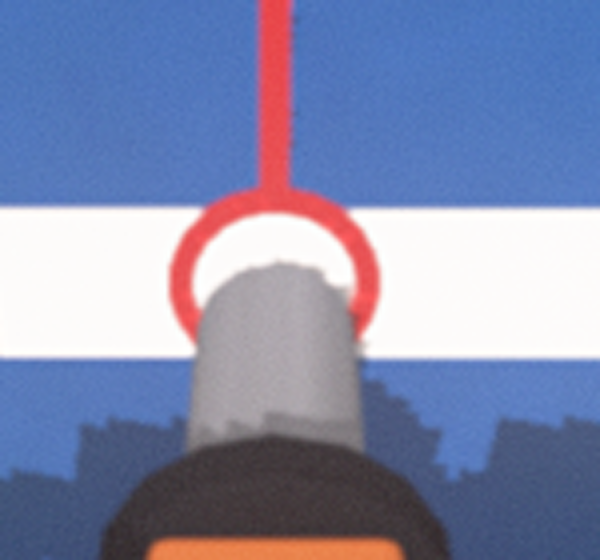

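```bash
cat > bar.py <<'E'
import sys
from meas import *
def bar(n,pr=True):
    o=meas(n);C=o['C'];D=np.load(f'pics/{n}_wrist.npy')
    th=np.radians(15.05);lx=np.array([np.sin(th),0,np.cos(th)]);up=np.array([-np.cos(th),0,np.sin(th)])
    k=np.zeros((480,640),np.uint8);k[195:248,285:350]=255
    P=pts(C,k,D);h=(P-o['mu'])@o['n']*1e3;L=P@lx*1e3;U=P@up*1e3;Y=P[:,1]*1e3
    b=(h>8)&(L>-16)&(L<2)
    rows=[]
    for u0 in range(-75,-28,5):
        s=b&(U>=u0)&(U<u0+5)
        if s.sum()<20: continue
        # cylinder radius 11 section: fit centre
        from scipy.optimize import least_squares
        q=least_squares(lambda p:np.hypot(Y[s]-p[0],L[s]-p[1])-11,[0,-2.7],loss='soft_l1');rows.append((u0+2.5,*q.x,s.sum()))
    rows=np.array(rows);
    if pr:print(n,rows.round(2))
    c=np.polyfit(rows[:,0],rows[:,1],1);d=np.polyfit(rows[:,0],rows[:,2],1)
    hm=(o['mu'])@o['n']*1e3
    print('min height of barrel above panel (pct)',np.percentile(h[b&(L<-10)],[0.5,2,5]).round(2),'axis at panel y,lat',np.polyval(c,-82).round(2),np.polyval(d,-82).round(2),'lean deg',np.degrees(np.arctan([c[0],d[0]])).round(2))
bar(sys.argv[1])
E
for n in p1 p3 p5 p6; do python3 bar.py $n|tail -1; done; python3 bar.py p6
```

```text
min height of barrel above panel (pct) [134.27 135.2  136.82] axis at panel y,lat 0.02 -2.6 lean deg [-0.21 -0.13]
min height of barrel above panel (pct) [19.82 20.93 22.39] axis at panel y,lat -0.07 -2.53 lean deg [-0.01 -0.16]
min height of barrel above panel (pct) [12.87 13.72 15.3 ] axis at panel y,lat -0.16 -2.56 lean deg [ 0.11 -0.05]
min height of barrel above panel (pct) [12.89 13.89 15.53] axis at panel y,lat 0.22 -2.5 lean deg [-0.52 -0.22]
p6 [[-6.75e+01  1.00e-02 -2.60e+00  1.26e+02]
 [-6.25e+01 -3.00e-02 -2.60e+00  1.85e+02]
 [-5.75e+01 -2.00e-02 -2.58e+00  1.87e+02]
 [-5.25e+01 -6.00e-02 -2.63e+00  2.05e+02]
 [-4.75e+01 -1.00e-02 -2.61e+00  2.28e+02]
 [-4.25e+01 -1.00e-02 -2.59e+00  2.24e+02]
 [-3.75e+01  3.00e-02 -2.63e+00  2.18e+02]
 [-3.25e+01 -0.00e+00 -2.70e+00  1.73e+02]
 [-2.75e+01 -7.30e-01 -2.80e+00  2.00e+01]]
min height of barrel above panel (pct) [12.89 13.89 15.53] axis at panel y,lat 0.22 -2.5 lean deg [-0.52 -0.22]
```

On the ring: axis within about 0.3 mm of centre in both directions, tilt 14.9–15.0°. Trim and press in by 2 mm more toward half-way, then average the force.

{"api": "arm_command", "payload": {"plan": [[0.015, 0.001, -0.0002, -0.0004, 0], [0.015, 0.0009, -0.0001, -0.0003, 0], [0.015, 0, 0, 0, 0], [0.015, 0, 0, 0, 0]], "force": 45}}

```text
clock: 19.1
tool_pos: [0.5156, 0.2644, 0.1375]
eef_rot: [-0.704, -0.062, 0.704, -0.063]
contact_force: [-1.5, -0.7, 2.0]
opening: 0.286
```

```bash
sed -i 's/range(5)/range(24)/; s/i<4/i<23/; s/print(F.round(2));/print(F.std(0).round(2));/' force.py; python3 force.py; python3 look.py p7 wrist; python3 lane.py p7 365,380,400; python3 meas.py p7; python3 bar.py p7
```

```text
[0.42 0.57 0.46 0.05 0.04 0.03]
net [-1.44 -1.38  3.48] normal 3.786171621667158 20.25 [0.51566947 0.26440154 0.13758139]
20.25 [0.51566947 0.26440154 0.13758139] [-1.81171319 -1.95489349  1.4347479 ] [-0.42590983  0.43041633 -0.03721326] 0.2921131339326424
[[365.   -15.44   9.78  -2.83  26.71]
 [380.   -15.45   9.79  -2.83  35.34]
 [400.   -15.48   9.79  -2.85  46.86]]
panel up -79.65973782760169
n [-9.662e-01  9.000e-04  2.579e-01] world [-0.2536 -0.046   0.9662] rms 0.0006424227075056267 18650 tilt 14.943466076774277 side 0.05043746445924067
yel [ 0.0761  0.0842 -0.0234] 873 world [0.5535 0.1857 0.0615]
ring (panel x,y rel yel mm, r) [ 0.19 84.39 13.69] 473 xp [-0.258  0.    -0.966] yp [-9.e-04 -1.e+00  2.e-04]
ring tool [ 0.076  -0.0002 -0.0236]
tilt (np.float64(14.854259383225216), array([-0.02085149,  0.00032129, -0.01089974]), array([-2.56361200e-01,  4.78716262e-04, -9.66580936e-01]), np.float64(0.0004478339903540097))
p7 [[-6.75e+01 -0.00e+00 -2.46e+00  1.22e+02]
 [-6.25e+01  5.00e-02 -2.50e+00  1.88e+02]
 [-5.75e+01 -4.00e-02 -2.51e+00  1.88e+02]
 [-5.25e+01  3.00e-02 -2.57e+00  2.08e+02]
 [-4.75e+01 -0.00e+00 -2.55e+00  2.18e+02]
 [-4.25e+01 -3.00e-02 -2.57e+00  2.27e+02]
 [-3.75e+01  1.00e-02 -2.57e+00  2.26e+02]
 [-3.25e+01 -5.00e-02 -2.65e+00  1.72e+02]]
min height of barrel above panel (pct) [11.14 11.81 13.2 ] axis at panel y,lat 0.03 -2.41 lean deg [-0.07 -0.25]
```

Normal force averages 3.79 N, which is about 6.8 mm in. One last check of the scene and stillness.

{"api": "arm_command", "payload": {"plan": [[0.015, 0, 0, 0, 0], [0.015, 0, 0, 0, 0], [0.015, 0, 0, 0, 0], [0.015, 0, 0, 0, 0]]}}

```text
clock: 20.8
tool_pos: [0.5157, 0.2644, 0.1376]
eef_rot: [-0.704, -0.062, 0.704, -0.062]
contact_force: [-1.4, -1.7, 2.0]
opening: 0.29
```

```bash
python3 look.py p8 side,top; python3 -c "
from plant import r
s=r.get_state();print(abs(s['qd']).max(),s['tool_pos'])"
```

```text
20.8 [0.5156837  0.26439756 0.1375851 ] [-1.40138017 -1.72280466  1.95615969] [-0.41670531  0.46797156 -0.00333889] 0.28997742920446473
0.0011116182503546493 [0.515669   0.26442574 0.13758977]
```

View pics/p8_side.png

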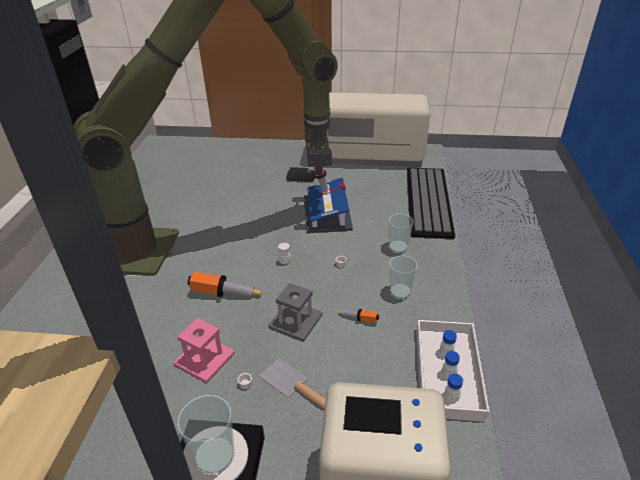

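View pics/p8_top.png

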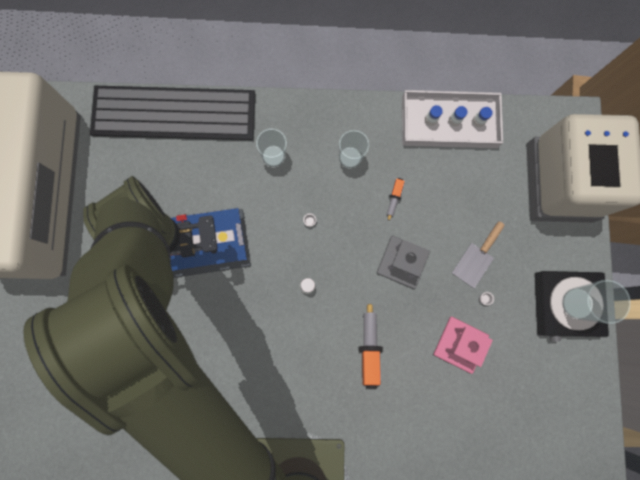

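Both views show the beakers, jar, cups and tools unmoved, and the probe on the ring. The arm is still.

```bash
python3 -c "
from plant import r
print(r.finish_job())"
```

```text
the job is handed in; nothing more can be done
None
```

The probe is held still on the ring centre, square to the panel with its plunger about half way in. I handed the job in at about 21 s.

**What I did:** I took the middle-sized probe from the grey dock by its grip. The arm's commands can't tilt the tool, so I swivelled the probe between the pads against the dock's hole, lightly gripped. That took one return to the hole, because the first swivel gave 17.3°. I then gripped it firmly (45 N), set the tip on the yellow disc and slid it about 84 mm along the lane to the ring, pressed all the way.

**Last checks:**

| Check | Result |
|---|---|
| Squareness | probe tilt about 15.0°, panel 14.9°; sideways lean about 0.1° |
| Position | probe axis 0.2–0.4 mm from the ring centre |
| Press | normal force 3.8 N, so plunger about 6.8 mm in |
| Stillness | joint speeds near 0.001 rad/s |
| Bystanders | unmoved in the side and top views |

**Checks that disagreed:**
- **Plunger depth:** the camera measurement of the barrel's height gave about 5 to 5.5 mm, and working from the grasp height gave about 8 mm. I went by the force, which lies between them.
- **Sideways load:** a friction force of about 1 N remains on the tip.

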